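# Load a pill mould through the sprung flap of the press feeder

## Robot

A 6-joint arm with a two-finger parallel gripper is mounted at the origin on the work surface. World frame = base frame: x ahead of the robot, y to its left, z up, the work surface at z = 0. Lengths are in mm, angles in rad, forces in N, time in s.
With the tool pointing down it reaches from about 350 to 875 mm from the base axis. Payload 4.2 kg.
Tool frame: the origin (TCP) lies at the very end of the fingers, on their centre line; the grasp point (between the pads) lies 19 mm behind it; z points along the fingers, y is the direction in which the jaws open and shut (so a half turn about z gives the same grasp; the last joint's range is limited). The gripper opens to 85 mm and grips with 20 to 120 N. Pads are 22 mm wide; open, the fingers measure 114 mm over their backs; the gripper's body (76 mm by 85 mm) begins 54 mm behind the grasp point. The pads swing forward as they close: fully open they stand 13 mm farther back than shut.
Start: joints at [1.483, 0.385, 0.008, 0, -1.194, -0.259], TCP at [212.398, 587.781, 231.312] pointing down, gripper open.
Joint ranges: [-3.14, 3.14], [-1.21, 2.06], [-1.07, 1.41], [-3.16, 2.05], [-2.99, -0.16], [-3.1, 3.1]. Speed limits (rad/s): [2.79, 2.79, 3.14, 3.14, 3.14, 3.14].

## Interface

Orientations are given as a unit quaternion [x, y, z, w].
In Python, from bench import arm gives the robot as it stands.
- The arm moves only by the tool apply_moves, never from a script. Its argument "plan" is one flat list of numbers, 5 for each row, row after row: the gripper's target within -1 to 1 (shut at 1, half-way at 0, fully open at -1), then the shift along the world's x, y, z in m, then the turn about the world's z in degrees. A call has 1 to 8 rows; each row is the pose to reach, as a shift and turn from the pose commanded when the call began; what a row does not reach only later rows make up. A row lasts 1/12 s, in which the tool goes at most 41.7 mm and 7.16 degrees, less where a joint would pass 70% of its speed; a pose out of reach is approached as far as the arm can. A call with a gripper value outside its range is refused whole. The fingers move at their own pace and stop on an object; the grip force is fixed at half the most. Time passes only in rows, so rows that repeat a pose let the fingers close. It gives the time, the measured TCP pose, the force and the opening at its end, in the units of the state.
- arm.read_state(): the state, without advancing time (a new reading comes with each control period).
- arm.get_image(name): name is "scene" or "side" or "wrist"; returns a dict with "color" (400x640x3 uint8, red, green, blue), "range_z" (400x640 float32, mm along the optical axis (not along the pixel's ray), 0 where there is no reading), "camera_matrix" (3x3 intrinsics, pixels), "camera_from_world" (4x4, takes a point from world to camera coordinates); the wrist camera has in their place "mount" (4x4, takes a point from camera to tool coordinates, whose origin is the TCP and whose axes are the flange's). Camera axes: x right, y down, z forward; pixel columns grow to the right and rows downward; lengths in mm; the calibration is good to about 2 mm. The wrist camera is an equidistant fisheye: a pixel r from the principal point sees the ray r / f radians off the axis. A picture is of the moment at which its call begins: read the wrist's pose just before it.
- arm.job_done(): hands the job in, once; it reports no verdict.
The state is a dict: "clock": time; "joints": joint angles; "joint_vel": joint speeds; "joint_efforts": joint torques, N m; "position": TCP position; "ee_rot": TCP orientation; "contact_force": force on the tool from outside, world axes, zero at the start; "wrist_torque": the same for the moment, N m; "gripper_width": finger opening in mm.
Only numpy, scipy, OpenCV 4.12 (cv2) and the standard library are available. Lean on these libraries where they do the work, as an engineer would, in place of code of your own. Each camera call takes 0.05 s, during which the arm holds its last target.

## Task

Load the brass-topped wooden pill mould, lengthwise and right way up, through the orange spring flap of the blue sloping feed chute and gently push it fully home against the brass stop inside, without shoving that stop back; its place differs from day to day, so feel for it. Then take the gripper out so the flap swings shut behind the mould, and leave the pan, the jar and the scoop where they are.

Things in the scene. Friction and masses are not known exactly. Their poses are not given: they have to be found in the camera images.
- mould: The part to load: a dark wooden block with a brass top holding three rows of pill cups, 130 long (its x) x 56 wide (its y) x 18 mm thick (its z), 0.2 to 0.4 kg, both ends alike. Origin: centre of the underside; z up. It starts lying flat on the table, its x within 0.5 rad of the world x.
- feeder: The fixed feed chute on a blue stand, open end to the robot. Origin: on the table straight below the middle of the mouth; x level, the way the mould travels, y left, z up. The chute floor runs down and away from the mouth at 22 degrees below this x, 262 mm long; inside it is 66 mm wide and 60 high (square to the floor), with 5 mm side walls and a guard of steel bars on top. The mould does not slide down it by itself.
- mouth (a point): The middle of the front edge of the chute floor, where tongue and chute meet, 130 mm above the table; axes as the feeder's (not tilted). The mouth's face is square to the sloping floor, so its top leans away.
- flap (a joint): The orange flap that fills the mouth, 62 wide, 57 mm from hinge to lower edge, hinged along the top of the mouth 4 mm inside the front edge and 59 mm above the floor. It swings inward only: 0 = shut, in rad up to 1.4 (open). A weak spring (some 1 to 2 N at the lower edge) shuts it. It lies on the mould's top while the mould passes and can drop behind it only when the rear end is more than about 45 mm inside the mouth.
- stop (a joint): How far the stop has been shoved back from its setting, in m; 0 at the start. It stays where it is pushed.
- feeler (a joint): A light red sprung pad standing 8 mm proud of the stop's face, in m: 0 = out, 0.008 = pressed in level with the stop's face (mould fully home). Pressing it takes under 1 N.
- pan: Bystander: round steel pan of pills, 120 mm across, 28 high. Origin: centre of its underside.
- jar: Bystander: amber jar with a yellow cap, 72 mm across, 110 high. Origin: centre of its underside.
- scoop: Bystander: aluminium scoop with a wooden handle, 155 long, 22 mm high, lying along its x. Origin: underside near its middle.
- tongue (a point): The robot-side end of a bare tongue, 40 mm wide, 5 thick, that carries the floor line 48 mm out in front of the mouth (same slope, top at this point). It is narrower than the mould, so fingers can straddle it.
- lintel (a point): The middle of the top front edge of the mouth's blue lintel, 72 mm above the floor (square to it). Behind it three steel bars 10 mm apart, their tops 66 mm above the floor, guard the chute from above.
- stop_near (a point): A point on the middle of the chute floor, 183 mm down from the mouth. A friction-clamped brass stop stands across the chute, seen between the bars: its face lies anywhere from here to 20 mm further down, so the mould's rear end comes 53 to 73 mm inside the mouth when home. The stop gives way at about 18 N.
Not all that is in view belongs to the job. What is meant by the mould is not green, and is the larger of those in its own colour.

How it is judged:
By the outcome, as a careful person would: the job done as asked, in the order asked, and still so for the second after the job is handed in, with the robot touching nothing.
It also fails if it takes over 70 s, if anything falls off the work surface, if the arm or the gripper's body presses on something with over 40 N, if the wrist force passes 120 N, or if a joint passes its speed limit or range.

## Working session

There is one attempt and no reset: what is moved stays moved. The work goes in short steps, Python scripts to look and compute and a tool call to move; the robot and the scene stay as the last step left them, time stands still between calls to the robot, and variables do not carry over. Pictures are saved under pics/ and viewed, and the job is handed in when it is done.

Besides the shell and the picture viewer there is one more tool, called after "Call:" as name(argument=value, ...), one argument or row to a line, values as JSON. apply_moves: Moves the arm, as the interface text tells. Its arguments: {"type":"object","properties":{"plan":{"type":"array","items":{"type":"number"}}},"required":["plan"]}

```bash
ls; mkdir -p pics; cat > h.py <<'E'
import numpy as np,cv2
from bench import arm
def save(n,im,k=1):
    im=im[:,:,::-1]
    cv2.imwrite('pics/'+n+'.png',cv2.resize(im,None,fx=k,fy=k,interpolation=cv2.INTER_CUBIC) if k!=1 else im)
def pt(g,u,v,z=None):
    K=g['camera_matrix'];T=np.linalg.inv(g['camera_from_world'])
    if z is None: z=g['range_z'][v,u]
    p=np.array([(u-K[0,2])/K[0,0]*z,(v-K[1,2])/K[1,1]*z,z,1])
    return (T@p)[:3]
def cloud(g):
    K=g['camera_matrix'];T=np.linalg.inv(g['camera_from_world']);z=g['range_z']
    v,u=np.indices(z.shape)
    P=np.stack([(u-K[0,2])/K[0,0]*z,(v-K[1,2])/K[1,1]*z,z,np.ones_like(z)],-1)
    W=(P@T.T)[...,:3];W[z==0]=np.nan;return W
def proj(g,p):
    q=g['camera_from_world']@np.r_[p,1];q=g['camera_matrix']@q[:3];return q[:2]/q[2]
E
python3 - <<'E'
from h import *
import pickle
print(arm.read_state())
for n in('scene','side','wrist'):
    g=arm.get_image(n);save(n+'0',g['color']);pickle.dump(g,open(n+'0.pkl','wb'))
    print(n,g['camera_matrix'],g.get('camera_from_world',g.get('mount')))
E
```

```text
pics
{'clock': 0.0, 'joints': array([ 1.48259035e+00,  3.85561956e-01,  6.61655890e-03, -5.34754896e-04,
       -1.19396522e+00, -2.58624335e-01]), 'joint_vel': array([ 1.93514017e-03, -9.09803492e-04, -2.26040342e-03, -3.91131135e-04,
        2.62141503e-05,  1.03539764e-03]), 'joint_efforts': array([ 1.83671714e-04, -3.92286837e+01,  1.88403797e+01,  4.18612093e+00,
       -4.70003040e-03,  1.36151741e-06]), 'position': array([212.2088652 , 587.25121997, 230.20937398]), 'ee_rot': array([ 9.84983629e-01, -1.72644352e-01, -1.57641787e-04,  1.07445891e-03]), 'contact_force': array([-0.3318735 , -0.68337899, -0.07581838]), 'wrist_torque': array([-0.04674728, -0.02607604,  0.01901328]), 'gripper_width': 85.09174423180067}
scene [[394.31196418   0.         320.16493108]
 [  0.         394.31196418 193.04992538]
 [  0.           0.           1.        ]] [[-8.67849473e-01  4.96823527e-01  1.91724574e-03  5.06554702e+02]
 [ 4.00213672e-01  7.01367940e-01 -5.89840681e-01 -1.92618420e+02]
 [-2.94391422e-01 -5.11125616e-01 -8.07517365e-01  1.40389591e+03]
 [ 0.00000000e+00  0.00000000e+00  0.00000000e+00  1.00000000e+00]]
side [[383.98738805   0.         317.59091581]
 [  0.         383.98738805 199.5574949 ]
 [  0.           0.           1.        ]] [[ 8.06865827e-01 -5.90602271e-01  1.25098199e-02 -4.73687073e+02]
 [-4.29017371e-01 -6.00407459e-01 -6.74874047e-01  3.95475550e+02]
 [ 4.06093134e-01  5.39165876e-01 -7.37826894e-01  1.17307031e+03]
 [ 0.00000000e+00  0.00000000e+00  0.00000000e+00  1.00000000e+00]]
wrist [[309.70691629   0.         322.8783071 ]
 [  0.         309.70691629 197.07082737]
 [  0.           0.           1.        ]] [[-1.00725658e-03 -9.54831497e-01 -2.97146089e-01  7.54798279e+01]
 [ 9.99999492e-01 -9.52546724e-04 -3.28910467e-04 -4.64253508e-02]
 [ 3.10085401e-05 -2.97146269e-01  9.54831971e-01 -1.41223182e+02]
 [ 0.00000000e+00  0.00000000e+00  0.00000000e+00  1.00000000e+00]]
```

View pics/scene0.png

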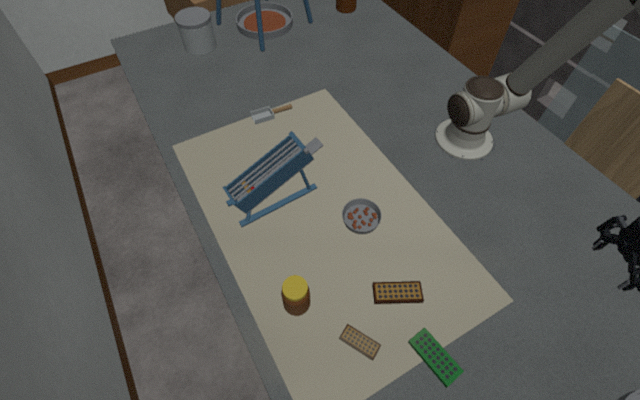

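View pics/side0.png

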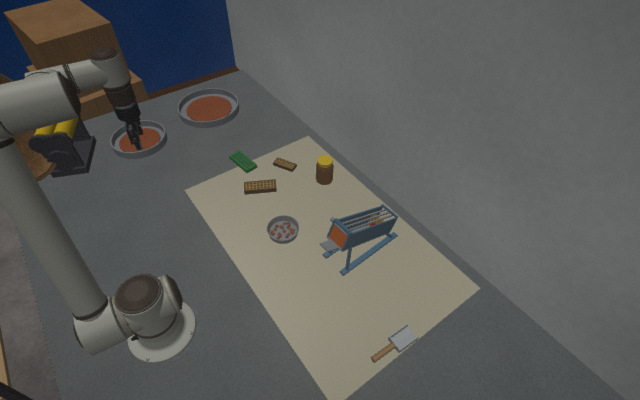

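View pics/wrist0.png

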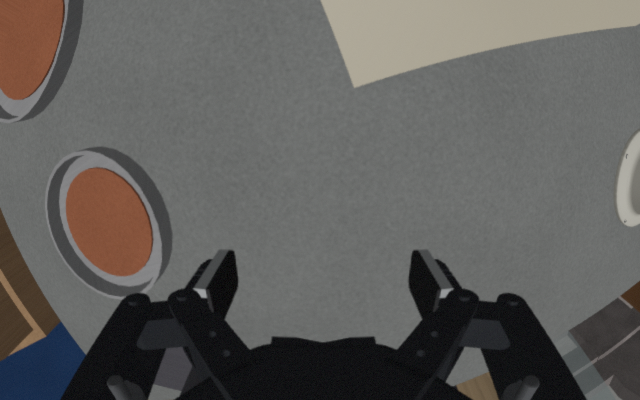

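The candidates in scene view are the brown/brass block at (398,292), a smaller tan one at (360,341), and a green one at (435,357). The first fits: not green, and the larger in its colour. I'll confirm with a crop and measure.

```bash
cat > a.py <<'E'
from h import *
import pickle
s=pickle.load(open('scene0.pkl','rb'));d=pickle.load(open('side0.pkl','rb'))
save('c1',np.vstack([cv2.resize(s['color'][270:395,320:480],None,fx=4,fy=4,interpolation=2)]))
save('c2',cv2.resize(s['color'][125:230,200:340],None,fx=5,fy=5,interpolation=2))
save('c3',cv2.resize(d['color'][190:290,300:420],None,fx=5,fy=5,interpolation=2))
for n,g in(('s',s),('d',d)):
    W=cloud(g);print(n,'table z',np.nanmedian(W[...,2]))
    z=W[...,2]
    roi=(W[...,0]>150)&(W[...,0]<1000)&(abs(W[...,1])<700)&(z>6)&(z<300)
    nl,lab,st,c=cv2.connectedComponentsWithStats(roi.astype(np.uint8))
    for i in range(1,nl):
        if st[i,4]>25:
            P=W[lab==i];lo,hi=np.percentile(P,[2,98],axis=0)
            r=cv2.minAreaRect(P[:,:2].astype(np.float32))
            print(c[i].round(),st[i,4],'lo',lo.round(),'hi',hi.round(),'rect',np.round(r[0]),np.round(r[1]),round(r[2],1))
E
python3 a.py
```

```text
s table z -0.405341781208449
[269. 113.] 298 lo [ 461. -476.    6.] hi [ 609. -422.   26.] rect [ 533. -449.] [ 60. 156.] 86.8
[272. 176.] 3915 lo [ 535. -150.    7.] hi [823. -57. 194.] rect [ 667. -185.] [337. 261.] 3.2
[362. 215.] 731 lo [445.  48.   6.] hi [557. 161.  31.] rect [501. 104.] [118. 117.] 55.7
[602. 240.] 240 lo [183. 519. 248.] hi [208. 551. 300.] rect [193. 535.] [35. 26.] 71.0
[630. 284.] 218 lo [223. 623. 250.] hi [245. 647. 298.] rect [234. 639.] [32. 23.] 57.7
[296. 296.] 958 lo [764. 215.  13.] hi [828. 276. 114.] rect [795. 244.] [66. 68.] 24.6
[398. 292.] 1058 lo [488. 307.   9.] hi [609. 397.  23.] rect [547. 352.] [ 58. 133.] 61.7
[360. 342.] 721 lo [671. 364.   9.] hi [738. 453.  18.] rect [704. 408.] [44. 99.] 27.0
[436. 357.] 1395 lo [535. 467.  10.] hi [596. 590.  23.] rect [565. 528.] [ 58. 130.] 6.8
d table z 0.1947093322874025
[138. 140.] 125 lo [182. 515. 242.] hi [239. 631. 299.] rect [212. 575.] [126.  24.] 64.7
[243. 161.] 301 lo [533. 459.   7.] hi [595. 590.  22.] rect [565. 525.] [ 60. 136.] 6.1
[324. 169.] 447 lo [757. 201.   9.] hi [817. 262. 111.] rect [790. 234.] [71. 68.] 61.1
[284. 164.] 166 lo [669. 358.   7.] hi [737. 449.  18.] rect [703. 405.] [49. 99.] 24.3
[259. 186.] 364 lo [485. 301.   8.] hi [607. 391.  22.] rect [548. 346.] [ 62. 131.] 60.7
[358. 232.] 2358 lo [ 531. -167.    7.] hi [823. -74. 193.] rect [ 711. -114.] [393. 114.] 4.2
[283. 228.] 403 lo [445.  45.   6.] hi [556. 158.  29.] rect [501. 102.] [120. 115.] 56.0
[391. 346.] 332 lo [ 456. -479.    6.] hi [ 605. -428.   25.] rect [ 532. -449.] [ 55. 156.] 86.5
```

View pics/c1.png

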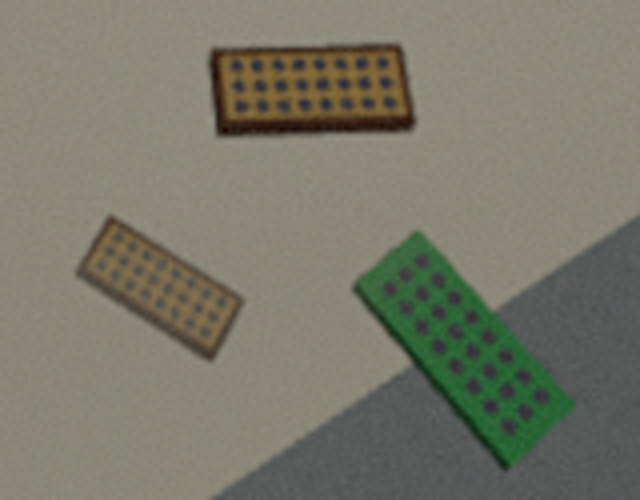

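View pics/c2.png

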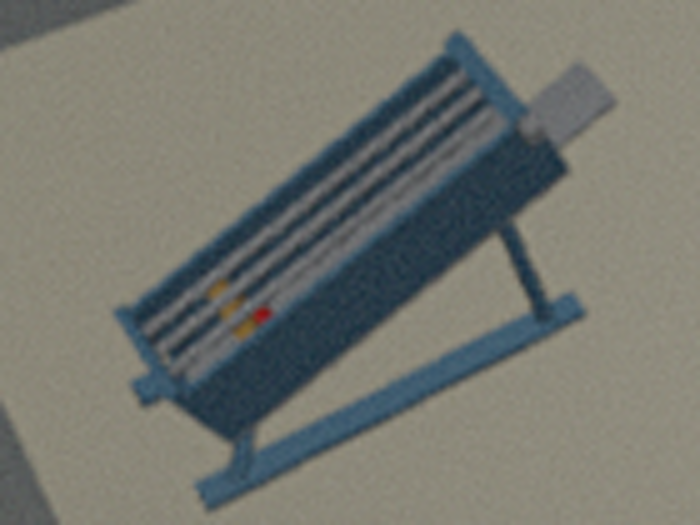

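View pics/c3.png

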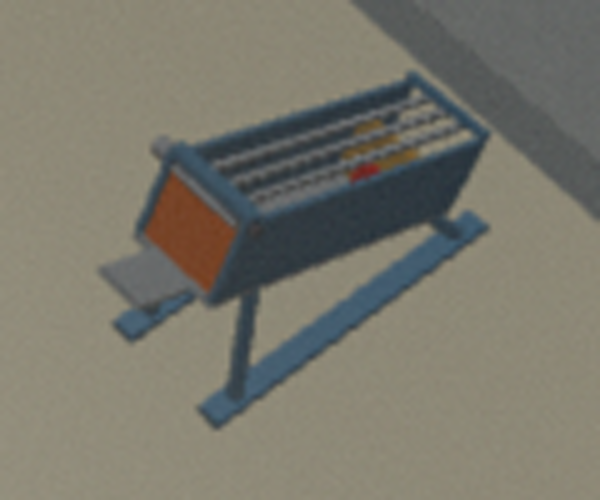

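```bash
cat > b.py <<'E'
from h import *
import pickle
from scipy.optimize import least_squares
s=pickle.load(open('scene0.pkl','rb'));d=pickle.load(open('side0.pkl','rb'))
P=[]
for g in(s,d):
    T=np.linalg.inv(g['camera_from_world']);print('cam',T[:3,3].round())
    W=cloud(g);m=(W[...,0]>450)&(W[...,0]<900)&(W[...,1]>-250)&(W[...,1]<20)&(W[...,2]>45)
    m=cv2.erode(m.astype(np.uint8),np.ones((2,2)))>0
    P.append((W[m],g['color'][m].astype(int)))
c,sn=np.cos(np.radians(22)),np.sin(np.radians(22))
def loc(W,p):
    x0,y0,a=p;q=W[:,:2]-[x0,y0];x=q[:,0]*np.cos(a)+q[:,1]*np.sin(a);y=-q[:,0]*np.sin(a)+q[:,1]*np.cos(a);z=W[:,2]-130
    return np.stack([x*c-z*sn,y,x*sn+z*c],1)
p=np.array([570,-105,.06])
for k in range(2):
  W,C=P[k]
  L=loc(W,p);print(k,len(L),np.percentile(L,[1,5,50,95,99],axis=0).round(1))
  # side wall: sees y=+38 (scene) or y=-38/+38
  for lo in range(-60,260,40):
    m=(L[:,0]>lo)&(L[:,0]<lo+40)
    if m.sum()>10: print(lo,m.sum(),np.percentile(L[m],[2,10,50,90,98],axis=0).round(0)[:,1:].tolist())
np.save('P0.npy',P[0][0]);np.save('P1.npy',P[1][0])
E
python3 b.py
```

```text
cam [ 930.  601. 1019.]
cam [  75. -675. 1138.]
0 3052 [[-46.2 -49.3 -18.9]
 [ -6.5 -47.8  -4.8]
 [110.6   4.4  44.8]
 [236.2  26.   65.7]
 [248.5  28.7  70.2]]
-60 120 [[-28.0, -8.0], [-24.0, -6.0], [-9.0, -3.0], [6.0, -0.0], [8.0, 1.0]]
-20 350 [[-48.0, -6.0], [-45.0, -3.0], [6.0, 57.0], [26.0, 69.0], [35.0, 71.0]]
20 486 [[-49.0, -54.0], [-46.0, -5.0], [19.0, 39.0], [26.0, 63.0], [29.0, 65.0]]
60 451 [[-49.0, -5.0], [-47.0, -1.0], [5.0, 44.0], [25.0, 63.0], [27.0, 65.0]]
100 454 [[-49.0, -6.0], [-47.0, -2.0], [5.0, 45.0], [25.0, 63.0], [26.0, 64.0]]
140 459 [[-49.0, -6.0], [-47.0, -1.0], [5.0, 44.0], [25.0, 63.0], [26.0, 64.0]]
180 434 [[-49.0, -5.0], [-47.0, 5.0], [3.0, 47.0], [25.0, 63.0], [26.0, 65.0]]
220 298 [[-49.0, 4.0], [-47.0, 13.0], [5.0, 52.0], [25.0, 68.0], [26.0, 70.0]]
1 1820 [[-47.5 -56.2 -34.7]
 [-17.  -54.8  -6.1]
 [ 70.2 -31.7  37.7]
 [231.2  17.7  64.4]
 [249.3  19.3  68.2]]
-60 87 [[-36.0, -9.0], [-34.0, -7.0], [-20.0, -4.0], [-4.0, -2.0], [-1.0, -1.0]]
-20 534 [[-55.0, -7.0], [-53.0, -2.0], [-24.0, 33.0], [11.0, 66.0], [19.0, 69.0]]
20 234 [[-57.0, -56.0], [-55.0, -22.0], [-52.0, 47.0], [3.0, 62.0], [18.0, 63.0]]
60 206 [[-55.0, -6.0], [-54.0, 4.0], [-51.0, 47.0], [18.0, 62.0], [19.0, 63.0]]
100 226 [[-55.0, -6.0], [-54.0, -3.0], [-35.0, 41.0], [17.0, 62.0], [18.0, 63.0]]
140 204 [[-56.0, -7.0], [-55.0, -4.0], [-35.0, 39.0], [17.0, 62.0], [19.0, 63.0]]
180 207 [[-56.0, -6.0], [-54.0, 1.0], [-19.0, 35.0], [17.0, 60.0], [18.0, 62.0]]
220 122 [[-56.0, 8.0], [-55.0, 17.0], [-43.0, 52.0], [17.0, 66.0], [18.0, 68.0]]
```

Call:
apply_moves(
  plan=[-1,0.318,-0.229,-0.06,-8.6,-1,0.318,-0.229,-0.06,-8.6,-1,0.318,-0.229,-0.06,-8.6,-1,0.318,-0.229,-0.06,-8.6,-1,0.318,-0.229,-0.06,-8.6,-1,0.318,-0.229,-0.06,-8.6,-1,0.318,-0.229,-0.06,-8.6,-1,0.318,-0.229,-0.06,-8.6],
)

```text
clock: 0.82
position: [481.0, 393.7, 180.4]
ee_rot: [0.969, -0.246, -0.0, 0.0]
contact_force: [-0.0, 1.5, -0.3]
gripper_width: 85.5
```

Call:
apply_moves(
  plan=[-1,0,0,0,0,-1,0,0,0,0,-1,0,0,0,0],
)

```text
clock: 1.07
position: [479.9, 394.9, 180.5]
ee_rot: [0.969, -0.246, -0.0, 0.0]
contact_force: [-0.4, 0.3, -0.7]
gripper_width: 85.2
```

```bash
cat >> h.py <<'E'
from scipy.spatial.transform import Rotation as R
def wrist(name=None,k=1):
    st=arm.read_state();g=arm.get_image('wrist')
    if name: save(name,g['color'],k)
    T=np.eye(4);T[:3,:3]=R.from_quat(st['ee_rot']).as_matrix();T[:3,3]=st['position']
    K=g['camera_matrix'];z=g['range_z'].astype(float)
    v,u=np.indices(z.shape);x=(u-K[0,2])/K[0,0];y=(v-K[1,2])/K[1,1];r=np.hypot(x,y)+1e-9
    t=np.tan(np.minimum(r,1.5))/r
    P=np.stack([x*t*z,y*t*z,z,np.ones_like(z)],-1)
    W=(P@(T@g['mount']).T)[...,:3];W[z==0]=np.nan
    return st,g,W,T
def wproj(g,T,p):
    q=np.linalg.inv(T@g['mount'])@np.r_[p,1];K=g['camera_matrix'];h=np.hypot(q[0],q[1]);th=np.arctan2(h,q[2])
    return K[:2,2]+K[0,0]*th*q[:2]/h
E
python3 - <<'E'
from h import *
st,g,W,T=wrist('w1')
print(st['position'],st['clock'])
z=W[...,2]
print('tz',np.nanmedian(z))
m=(z>7)&(z<40)&(W[...,0]>400)&(W[...,1]>250)&(W[...,1]<480)
nl,lab,s,c=cv2.connectedComponentsWithStats(m.astype(np.uint8))
for i in range(1,nl):
    if s[i,4]>200:
        P=W[lab==i];r=cv2.minAreaRect(P[:,:2].astype(np.float32));print(c[i].round(),s[i,4],np.round(r[0],1),np.round(r[1],1),round(r[2],1),np.percentile(P[:,2],[5,50,95]).round(1))
        hi=P[P[:,2]>np.percentile(P[:,2],50)-2];r=cv2.minAreaRect(hi[:,:2].astype(np.float32));print('  top',np.round(r[0],1),np.round(r[1],1),round(r[2],1))
E
```

```text
[479.85972966 394.92095778 180.49150718] 1.0667
tz -0.5395253287479704
[199.  20.] 1687 [696.4 423.2] [43.7 61.1] 28.7 [10.1 12.2 13.7]
  top [696.2 423.6] [43.1 59.7] 28.1
[330.  98.] 7314 [548.1 349.4] [ 56.7 129.7] 62.1 [15.6 17.  18.3]
  top [548.2 349.5] [ 56.5 129.7] 61.9
[216. 138.] 1010 [572.7 469.9] [57.8 21. ] 1.4 [10.5 16.8 18. ]
  top [572.8 471.4] [57.  21.3] 4.9
```

View pics/w1.png

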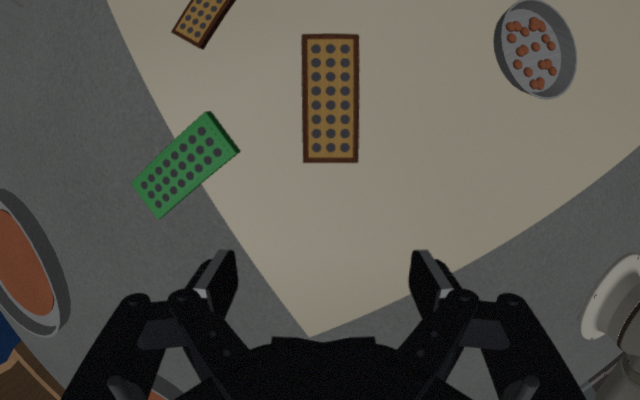

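Call:
apply_moves(
  plan=[-1,0.0505,-0.036,-0.03,0.5,-1,0.0505,-0.036,-0.07,0.5,-1,0.0505,-0.036,-0.11,0.5,-1,0.0505,-0.036,-0.14,0.5,-1,0.0505,-0.036,-0.16,0.5,-1,0.0505,-0.036,-0.174,0.5,-1,0.0505,-0.036,-0.176,0.5,-1,0.0505,-0.036,-0.176,0.5],
)

```text
clock: 1.78
position: [529.3, 360.2, 4.3]
ee_rot: [0.971, -0.241, -0.0, 0.001]
contact_force: [0.2, -0.3, 0.5]
gripper_width: 85.5
```

```bash
python3 - <<'E'
from h import *
st,g,W,T=wrist('w2');print(st['position'],st['contact_force'])
E
```

```text
[529.25536868 360.17687441   4.29582511] [ 0.19678848 -0.28394038  0.53789618]
```

View pics/w2.png

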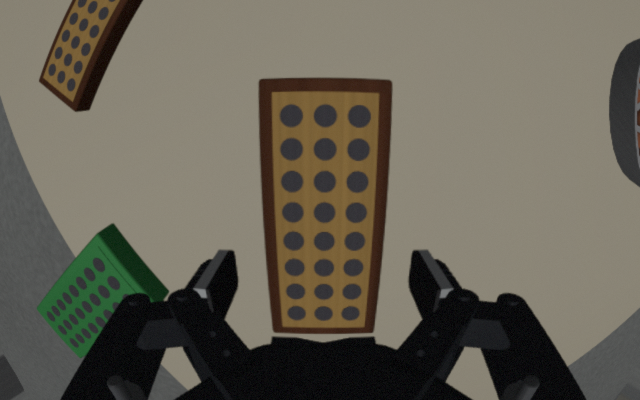

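The mould is centred between the pads (column ~324). The green block is clear, left of the left finger. Closing.

Call:
apply_moves(
  plan=[1,0,0,0,0,1,0,0,0,0,1,0,0,0,0,1,0,0,0,0,1,0,0,0,0,1,0,0,0,0,1,0,0,0,0,1,0,0,0,0],
)

```text
clock: 2.5
position: [531.0, 360.2, 7.1]
ee_rot: [0.97, -0.241, 0.001, -0.001]
contact_force: [-1.7, 0.9, 5.5]
gripper_width: 53.7
```

Call:
apply_moves(
  plan=[1,0,0,0.03,0,1,0,0,0.07,0,1,-0.01,-0.02,0.11,5,1,-0.02,-0.05,0.14,11,1,-0.03,-0.085,0.16,17,1,-0.045,-0.12,0.18,23,1,-0.055,-0.155,0.2,28,1,-0.065,-0.19,0.21,31],
)

```text
clock: 3.17
position: [465.2, 170.4, 215.8]
ee_rot: [1.0, 0.029, 0.001, -0.001]
contact_force: [1.3, -0.8, -2.9]
gripper_width: 54.3
```

Call:
apply_moves(
  plan=[1,-0.01,-0.04,0.01,0,1,-0.02,-0.08,0.02,0,1,-0.03,-0.12,0.03,0,1,-0.04,-0.16,0.03,0,1,-0.05,-0.2,0.03,0,1,-0.06,-0.24,0.03,0,1,-0.07,-0.275,0.03,0,1,-0.07,-0.285,0.03,0],
)

```text
clock: 3.83
position: [392.3, -116.6, 243.6]
ee_rot: [1.0, 0.024, -0.001, -0.0]
contact_force: [-0.1, 0.8, -3.6]
gripper_width: 54.2
```

```bash
cat > c.py <<'E'
from h import *
import sys,pickle
st,g,W,T=wrist(sys.argv[1]);print(st['position'],st['contact_force'],st['ee_rot'],st['gripper_width'])
pickle.dump((st,g,W,T),open(sys.argv[1]+'.pkl','wb'))
E
python3 c.py w3
```

```text
[ 392.32512639 -116.582364    243.58121133] [-0.12832221  0.80046827 -3.61983063] [ 9.99711046e-01  2.40014935e-02 -1.30549064e-03 -2.20283160e-04] 54.22150991615001
```

View pics/w3.png

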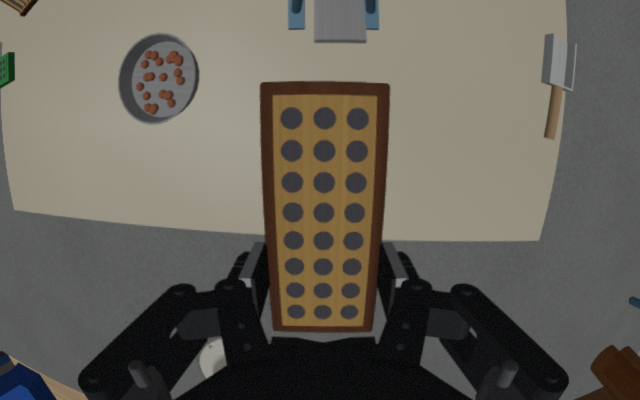

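```bash
python3 - <<'E'
from h import *
import pickle
st,g,W,T=pickle.load(open('w3.pkl','rb'))
z=W[...,2]
m=(z>110)&(z<165)&(W[...,0]>480)&(abs(W[...,1]+125)<60)
nl,lab,s,c=cv2.connectedComponentsWithStats(m.astype(np.uint8))
for i in range(1,nl):
    if s[i,4]>100:
        P=W[lab==i];print(c[i],s[i],P.min(0),P.max(0))
        for lo in range(515,600,6):
            q=P[(P[:,0]>lo)&(P[:,0]<lo+6)]
            if len(q)>10: print(lo,len(q),np.percentile(q[:,1],[1,99]).round(1),q[:,2].mean().round(1))
# mould in hand
m=(lambda x:(abs(W[...,2]-250)<25)&(W[...,0]>360)&(W[...,0]<500))(0)
for v in (95,150,230,320):
    print(v,[W[v,u].round(1).tolist() for u in (285,325,365)])
E
```

```text
[338.73028105  21.44968268] [ 313    0   54   44 2206] [ 515.97729708 -143.05811532  129.34028208] [ 558.27265556 -101.38088766  148.25822943]
515 343 [-142.4 -102.9] 145.1
521 349 [-142.6 -102.6] 144.3
527 329 [-141.5 -102.3] 141.9
533 317 [-141.6 -102.7] 139.4
539 306 [-140.9 -102.3] 137.0
545 294 [-140.9 -101.9] 134.5
551 257 [-140.9 -101.6] 132.3
557 11 [-140.3 -127.8] 130.7
95 [[470.9, -96.7, 252.7], [471.5, -113.5, 251.9], [472.5, -130.3, 252.8]]
150 [[447.2, -97.4, 252.4], [448.0, -114.6, 253.4], [448.9, -131.9, 253.0]]
230 [[410.3, -98.0, 253.7], [411.2, -116.4, 253.7], [412.1, -134.9, 253.8]]
320 [[356.9, -97.6, 254.4], [359.3, -119.0, 255.5], [357.2, -141.1, 252.5]]
```

Call:
apply_moves(
  plan=[1,0.02,-0.004,-0.015,0.4,1,0.04,-0.008,-0.035,0.4,1,0.055,-0.01,-0.055,0.4,1,0.063,-0.01,-0.075,0.4,1,0.063,-0.01,-0.084,0.4,1,0.063,-0.01,-0.084,0.4,1,0.063,-0.01,-0.084,0.4],
)

```text
clock: 4.47
position: [458.2, -123.1, 160.0]
ee_rot: [1.0, 0.03, -0.001, 0.0]
contact_force: [-0.3, 0.1, -2.6]
gripper_width: 53.7
```

```bash
python3 c.py w4; python3 - <<'E'
from h import *
import pickle
st,g,W,T=pickle.load(open('w4.pkl','rb'))
z=W[...,2]
for lo in range(520,620,8):
    q=W[(W[...,0]>lo)&(W[...,0]<lo+8)&(z>100)&(abs(W[...,1]+122)<70)]
    if len(q)>10: print(lo,len(q),np.percentile(q[:,1],[1,50,99]).round(1),np.percentile(q[:,2],[5,50,95]).round(1))
E
```

```text
[ 458.18290304 -123.1411431   160.00224357] [-0.31164261  0.10705745 -2.64095128] [ 9.99545468e-01  3.01364899e-02 -8.04843157e-04  4.90560607e-05] 53.65078274700605
520 2383 [-146.7 -119.6  -92.3] [168.2 169.4 170.6]
528 2421 [-146.4 -119.   -92. ] [168.2 169.4 170.5]
536 2194 [-146.1 -120.7  -91.6] [167.6 168.8 170. ]
544 855 [-143.6 -120.2 -101.3] [132.6 134.3 136.4]
552 1066 [-140.2 -119.4  -84. ] [125.9 131.3 133.2]
560 2191 [-157.1 -114.9  -82.8] [126.2 129.1 138.2]
568 3684 [-157.1 -117.9  -82.5] [134.4 146.1 157.4]
576 3115 [-156.9 -127.5  -82.9] [152.6 161.3 168.7]
584 20 [-152.6 -152.3 -151.9] [157.  161.4 165.1]
```

View pics/w4.png

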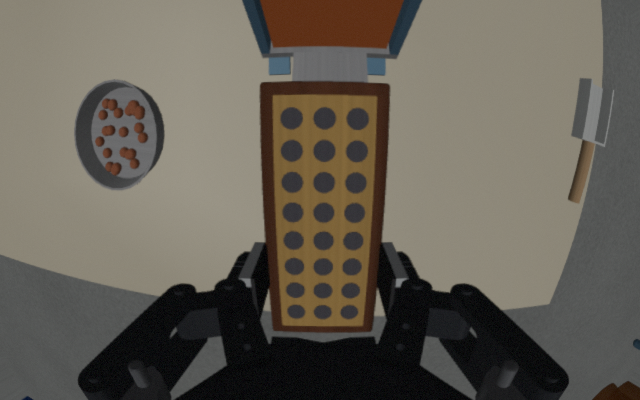

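Call:
apply_moves(
  plan=[1,0.015,0,-0.002,0,1,0.028,0,-0.002,0,1,0.04,0,-0.002,0,1,0.05,0,-0.002,0,1,0.056,0,-0.002,0,1,0.056,0,-0.002,0],
)

```text
clock: 5.02
position: [512.1, -123.3, 157.6]
ee_rot: [1.0, 0.03, -0.004, -0.0]
contact_force: [-6.6, -0.1, -4.9]
gripper_width: 53.7
```

```bash
python3 c.py w5; python3 - <<'E'
from h import *
g=arm.get_image('side');save('s5',cv2.resize(g['color'][180:280,270:400],None,fx=6,fy=6,interpolation=2))
E
```

```text
[ 512.13502556 -123.25850867  157.61018462] [-6.58076544 -0.111203   -4.924665  ] [ 9.99551429e-01  2.97230022e-02 -3.66183522e-03 -2.72228931e-04] 53.73658030661663
```

View pics/w5.png

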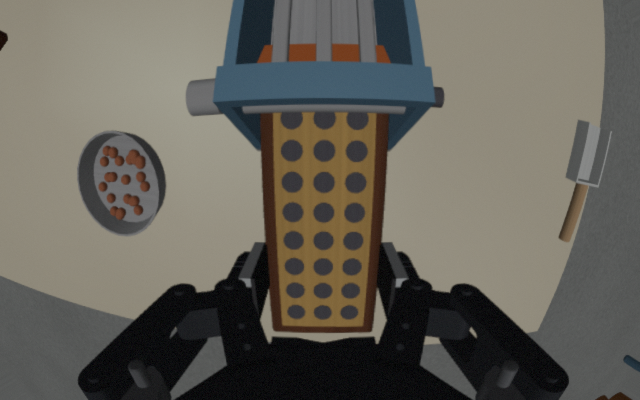

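View pics/s5.png

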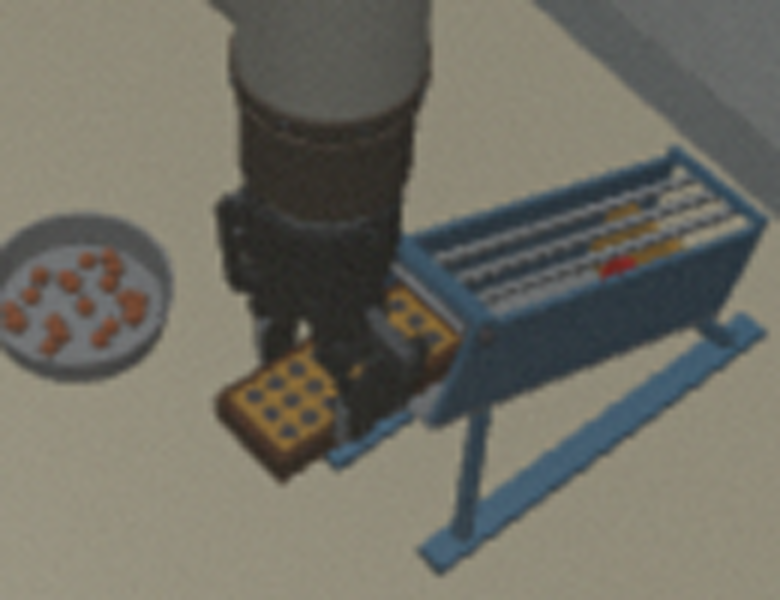

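Call:
apply_moves(
  plan=[1,0,0,-0.002,0,1,0,0,-0.002,0,-0.6,0,0,-0.002,0,-0.6,0,0,-0.002,0,-0.6,0,0,-0.002,0,-0.6,0,0,-0.002,0,-0.6,0,0,-0.002,0],
)

```text
clock: 5.7
position: [515.9, -123.3, 157.1]
ee_rot: [1.0, 0.03, 0.001, 0.0]
contact_force: [1.1, 0.2, 0.0]
gripper_width: 68.4
```

```bash
python3 c.py w6; python3 - <<'E'
from h import *
g=arm.get_image('side');save('s6',cv2.resize(g['color'][180:280,270:400],None,fx=6,fy=6,interpolation=2))
E
```

```text
[ 515.90734749 -123.25893191  157.09123626] [1.11771659 0.16251231 0.03290698] [9.99545475e-01 3.01147230e-02 1.39384236e-03 6.39673674e-05] 68.42962076626205
```

View pics/w6.png

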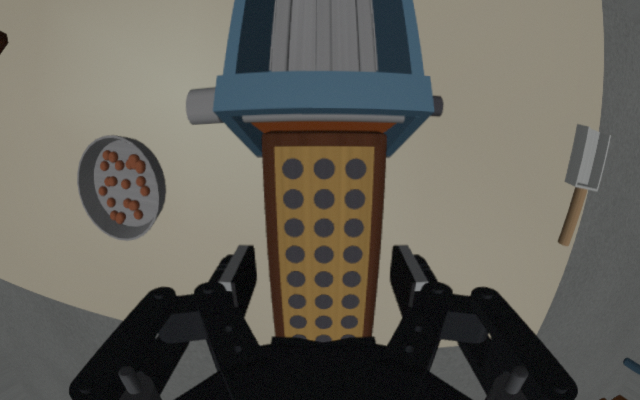

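View pics/s6.png

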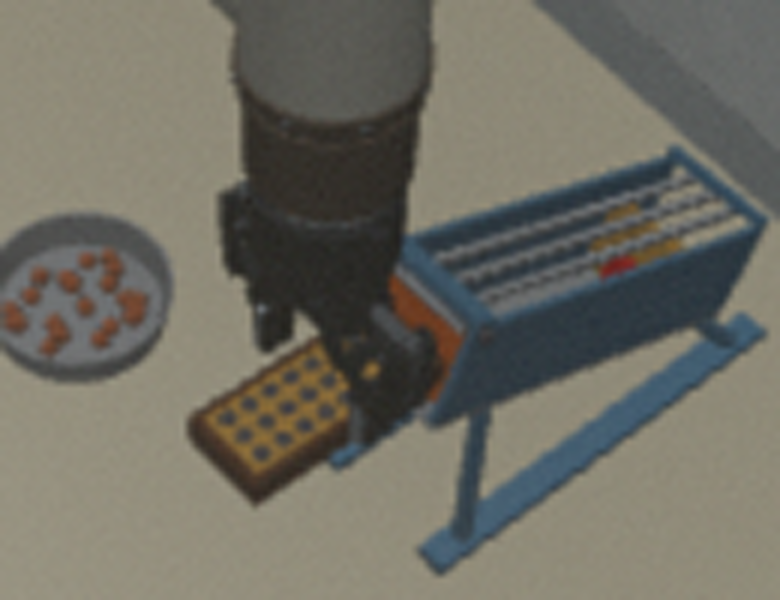

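```bash
python3 - <<'E'
from h import *
import pickle
st,g,W,T=pickle.load(open('w6.pkl','rb'))
for v in range(125,340,15):
    print(v,[W[v,u].round(1).tolist() for u in (280,324,370)])
E
```

```text
125 [[580.9, -100.2, 161.4], [581.6, -119.6, 157.5], [583.3, -140.0, 161.3]]
140 [[574.4, -100.7, 163.3], [575.4, -120.0, 163.2], [576.8, -140.2, 163.2]]
155 [[567.7, -100.9, 163.5], [568.7, -120.4, 163.5], [570.1, -140.7, 163.7]]
170 [[560.7, -101.0, 162.5], [562.1, -120.8, 164.2], [563.4, -141.3, 163.8]]
185 [[554.1, -101.3, 164.0], [555.2, -121.2, 163.8], [556.5, -142.0, 164.0]]
200 [[547.1, -101.6, 164.6], [548.6, -121.6, 165.5], [549.3, -142.7, 163.9]]
215 [[539.8, -101.7, 164.6], [540.7, -122.1, 163.5], [542.6, -143.2, 165.6]]
230 [[532.1, -101.7, 164.3], [533.7, -122.5, 165.0], [534.5, -144.3, 164.2]]
245 [[524.5, -101.8, 165.0], [526.0, -123.0, 165.2], [526.7, -145.2, 164.3]]
260 [[516.1, -101.8, 164.8], [517.7, -123.5, 165.0], [518.2, -146.3, 163.8]]
275 [[507.7, -101.9, 165.3], [509.7, -123.9, 166.0], [509.6, -147.4, 164.1]]
290 [[498.3, -101.8, 165.1], [500.3, -124.5, 165.5], [500.3, -148.6, 164.1]]
305 [[489.0, -101.8, 165.9], [491.5, -125.1, 166.8], [490.4, -149.9, 164.1]]
320 [[477.1, -101.5, 164.4], [480.4, -125.7, 165.9], [481.1, -151.0, 165.8]]
335 [[467.4, -101.6, 166.5], [469.5, -126.4, 166.4], [468.8, -152.9, 164.8]]
```

Call:
apply_moves(
  plan=[-0.6,0,0,-0.003,0,1,0,0,-0.003,0,1,0,0,-0.003,0,1,0,0,-0.003,0,1,0,0,-0.003,0,1,0,0,-0.003,0,1,0,0,-0.003,0],
)

```text
clock: 6.38
position: [514.8, -123.3, 153.1]
ee_rot: [1.0, 0.03, -0.0, -0.0]
contact_force: [-1.3, 1.4, 2.1]
gripper_width: 54.4
```

```bash
cat > m.py <<'E'
from h import *
import pickle,sys
st,g,W,T=pickle.load(open(sys.argv[1]+'.pkl','rb'))
for v in range(95,350,20):
    print(v,[W[v,u].round(1).tolist() for u in (280,324,370)])
E
python3 c.py w7; python3 m.py w7
```

```text
[ 514.81731914 -123.25675724  153.12993539] [-1.28598896  1.40804674  2.13215456] [ 9.99550447e-01  2.99813472e-02 -1.41502644e-04 -5.52344180e-05] 54.356856707284976
95 [[592.4, -104.9, 195.0], [593.0, -118.8, 193.9], [594.2, -133.6, 193.1]]
115 [[585.5, -103.8, 185.1], [586.2, -119.2, 184.1], [587.4, -135.4, 184.9]]
135 [[576.1, -101.2, 164.0], [576.9, -119.8, 163.1], [578.2, -139.5, 162.3]]
155 [[567.7, -101.7, 165.4], [568.5, -120.3, 164.2], [569.7, -140.1, 163.4]]
175 [[559.1, -102.0, 165.8], [559.9, -120.8, 164.8], [561.1, -140.8, 164.5]]
195 [[549.7, -102.0, 164.6], [551.1, -121.4, 165.2], [552.1, -141.7, 164.6]]
215 [[540.4, -102.2, 164.9], [541.7, -121.9, 165.0], [542.4, -142.8, 163.8]]
235 [[530.2, -102.2, 164.1], [531.4, -122.6, 163.9], [532.8, -143.8, 164.6]]
255 [[520.0, -102.3, 164.7], [521.8, -123.1, 165.4], [522.7, -144.9, 165.2]]
275 [[508.7, -102.3, 164.7], [510.9, -123.8, 165.7], [511.1, -146.5, 164.4]]
295 [[497.1, -102.3, 165.5], [498.8, -124.5, 165.5], [499.0, -148.1, 164.5]]
315 [[484.0, -102.2, 165.7], [485.4, -125.3, 165.2], [485.9, -149.8, 164.7]]
335 [[469.1, -102.0, 165.6], [471.4, -126.2, 165.8], [472.2, -151.6, 165.9]]
```

View pics/w7.png

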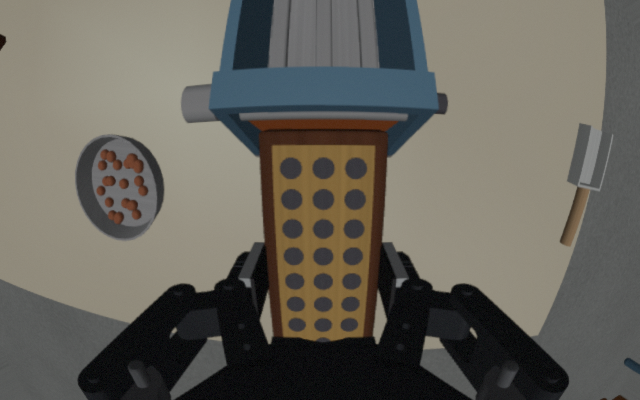

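Call:
apply_moves(
  plan=[1,0,0,0.004,0,1,0.006,0,0.004,0,1,0.012,0.001,0.004,0,1,0.018,0.001,0.004,0,1,0.02,0.001,0.004,0,1,0.02,0.001,0.004,0],
)

```text
clock: 6.93
position: [532.5, -122.6, 155.0]
ee_rot: [1.0, 0.029, -0.004, -0.0]
contact_force: [-6.7, -1.3, -3.5]
gripper_width: 54.1
```

Call:
apply_moves(
  plan=[1,0,0,-0.001,0,1,0,0,-0.002,0,1,0,0,-0.003,0,1,0,0,-0.004,0,1,0,0,-0.004,0],
)

```text
clock: 7.35
position: [532.7, -122.6, 152.6]
ee_rot: [1.0, 0.03, -0.004, 0.0]
contact_force: [-7.1, 0.6, 2.1]
gripper_width: 53.9
```

Call:
apply_moves(
  plan=[1,0,0,-0.001,0,1,0,0,-0.002,0,1,0,0,-0.003,0,1,0,0,-0.004,0,1,0,0,-0.004,0],
)

```text
clock: 7.77
position: [533.0, -122.6, 152.0]
ee_rot: [1.0, 0.03, -0.003, 0.001]
contact_force: [-11.8, 3.6, 18.2]
gripper_width: 54.3
```

```bash
python3 c.py w8; python3 m.py w8
```

```text
[ 532.99128548 -122.60639249  151.9994395 ] [-11.81181341   3.63591235  18.16081658] [ 9.99539632e-01  3.02148094e-02 -2.69521742e-03  5.70177911e-04] 54.272568582129466
95 [[611.0, -102.2, 179.9], [611.7, -118.1, 179.6], [613.0, -134.8, 178.8]]
115 [[603.8, -103.0, 183.1], [604.5, -118.5, 182.6], [605.7, -134.8, 182.3]]
135 [[597.5, -104.3, 191.1], [598.4, -118.8, 192.5], [599.5, -133.8, 192.4]]
155 [[591.3, -104.9, 193.6], [592.2, -119.2, 194.7], [593.0, -134.2, 193.6]]
175 [[576.2, -100.7, 159.8], [577.7, -120.2, 161.6], [578.8, -140.4, 161.1]]
195 [[567.6, -101.2, 162.1], [568.5, -120.7, 161.2], [569.8, -141.3, 161.6]]
215 [[557.8, -101.3, 161.4], [559.6, -121.3, 162.7], [560.4, -142.3, 161.9]]
235 [[548.2, -101.5, 162.5], [549.7, -121.9, 162.8], [550.9, -143.2, 162.9]]
255 [[538.4, -101.7, 163.9], [540.0, -122.5, 164.1], [540.7, -144.4, 163.5]]
275 [[527.9, -101.8, 165.0], [529.3, -123.1, 164.8], [529.0, -145.9, 162.8]]
295 [[516.1, -101.8, 165.5], [517.3, -123.9, 164.8], [518.2, -147.1, 164.8]]
315 [[502.4, -101.6, 165.0], [505.2, -124.6, 166.1], [506.1, -148.6, 166.1]]
335 [[489.1, -101.6, 166.5], [491.0, -125.5, 166.4], [490.3, -151.0, 164.9]]
```

Call:
apply_moves(
  plan=[1,0,0,0.008,0,1,-0.01,0,0.012,0,1,-0.03,-0.001,0.012,0,1,-0.05,-0.002,0.012,0,1,-0.07,-0.003,0.012,0,1,-0.07,-0.003,0.008,0,1,-0.07,-0.003,0.008,0],
)

```text
clock: 8.4
position: [465.1, -125.4, 157.1]
ee_rot: [1.0, 0.03, 0.001, 0.0]
contact_force: [0.7, 0.6, -2.5]
gripper_width: 54.1
```

```bash
python3 c.py w9; python3 m.py w9; python3 -c "
from h import *;print(arm.read_state()['joints'])"
```

```text
[ 465.08368563 -125.39180818  157.11307527] [ 0.72842813  0.57313914 -2.47842864] [9.99551480e-01 2.99235801e-02 1.19081228e-03 5.93530989e-06] 54.10094509749433
95 [[547.4, -79.2, -0.7], [545.1, -121.0, 136.4], [552.6, -165.0, -0.3]]
115 [[527.9, -80.1, -1.0], [534.7, -121.6, 140.6], [533.2, -166.5, -0.5]]
135 [[526.1, -103.2, 166.4], [527.1, -122.0, 166.6], [528.4, -141.7, 166.2]]
155 [[517.9, -103.8, 169.1], [518.5, -122.5, 167.3], [520.1, -142.1, 168.6]]
175 [[509.0, -104.0, 168.8], [510.0, -123.0, 168.4], [511.3, -142.9, 168.7]]
195 [[500.1, -104.2, 169.0], [501.0, -123.5, 168.3], [502.6, -143.6, 169.6]]
215 [[490.6, -104.3, 168.8], [491.3, -124.1, 167.4], [492.9, -144.8, 168.7]]
235 [[480.4, -104.3, 168.1], [481.8, -124.7, 168.1], [483.1, -145.9, 168.7]]
255 [[470.4, -104.5, 169.0], [472.1, -125.3, 169.6], [472.5, -147.2, 168.3]]
275 [[459.6, -104.6, 169.7], [460.4, -126.0, 168.5], [461.7, -148.5, 169.0]]
295 [[447.3, -104.5, 169.4], [448.4, -126.7, 168.5], [449.3, -150.2, 168.5]]
315 [[433.6, -104.3, 168.8], [435.6, -127.5, 169.0], [436.3, -151.9, 168.9]]
335 [[418.5, -104.0, 168.6], [420.8, -128.4, 168.7], [421.9, -153.9, 169.3]]
[ 7.49262996e-02  2.14713839e-01 -4.41925227e-01  5.91371641e-04
 -9.11278759e-01  1.55568740e+00]
```

Call:
apply_moves(
  plan=[1,0,0,-0.002,0,1,0,0,-0.004,0,1,0,0,-0.006,0,1,0,0,-0.008,0,1,0,0,-0.01,0,1,0,0,-0.012,0,1,0,0,-0.012,0],
)

```text
clock: 9.03
position: [465.4, -125.8, 146.3]
ee_rot: [1.0, 0.03, 0.0, 0.001]
contact_force: [-5.0, -0.4, 8.1]
gripper_width: 53.8
```

```bash
python3 c.py w10; python3 m.py w10|cut -c1-200|awk 'NR%2'
```

```text
[ 465.36686801 -125.78998502  146.28315865] [-5.00225153 -0.36826852  8.05525611] [9.99542773e-01 3.02300475e-02 2.78920599e-04 5.57204967e-04] 53.808204321818764
95 [[547.1, -81.4, 0.2], [545.0, -121.4, 134.8], [552.1, -163.9, -0.1]]
135 [[527.5, -104.9, 165.6], [528.4, -122.2, 165.3], [529.6, -140.5, 164.9]]
175 [[511.2, -105.3, 165.5], [511.8, -123.2, 164.0], [513.1, -142.1, 164.4]]
215 [[492.8, -105.3, 162.8], [493.3, -124.4, 160.9], [495.1, -144.2, 163.0]]
255 [[471.1, -105.0, 158.9], [472.9, -125.6, 159.7], [473.3, -147.4, 158.5]]
295 [[445.9, -104.6, 156.2], [448.1, -127.1, 156.9], [447.6, -151.2, 154.9]]
335 [[412.2, -103.5, 150.8], [415.8, -129.1, 152.3], [415.6, -156.2, 151.2]]
```

Call:
apply_moves(
  plan=[1,0,0,-0.002,0,1,0,0,-0.004,0,1,0,0,-0.006,0,1,0,0,-0.008,0,1,0,0,-0.01,0,1,0,0,-0.012,0,1,0,0,-0.014,0,1,0,0,-0.014,0],
)

```text
clock: 9.75
position: [463.9, -125.9, 131.5]
ee_rot: [1.0, 0.03, -0.001, 0.0]
contact_force: [-5.6, -1.8, 5.7]
gripper_width: 54.3
```

```bash
python3 c.py w11; python3 m.py w11|cut -c1-200|awk 'NR%2'
```

```text
[ 463.93328457 -125.93569845  131.50968496] [-5.6225601  -1.84562723  5.70751196] [ 9.99553073e-01  2.98592533e-02 -1.37248191e-03  4.41374870e-04] 54.285139396936984
95 [[542.3, -102.4, 135.9], [543.1, -121.5, 136.5], [549.7, -161.9, -0.7]]
135 [[527.2, -106.3, 159.9], [528.0, -122.3, 159.9], [529.1, -139.2, 159.3]]
175 [[513.2, -107.3, 164.2], [514.2, -123.1, 164.7], [515.1, -139.8, 164.2]]
215 [[495.5, -106.8, 158.4], [495.8, -124.3, 156.6], [497.3, -142.6, 157.6]]
255 [[471.6, -105.6, 147.5], [473.2, -125.7, 148.0], [474.1, -146.7, 147.9]]
295 [[438.0, -103.6, 132.5], [442.0, -127.6, 135.6], [441.5, -152.9, 133.5]]
335 [[281.6, -86.0, -0.5], [285.9, -137.5, -0.6], [286.4, -192.0, -1.6]]
```

Call:
apply_moves(
  plan=[1,-0.005,0,0.03,0,1,-0.02,0,0.06,0,1,-0.04,0,0.08,-7,1,-0.06,0,0.1,-14,1,-0.06,0,0.1,-21,1,-0.06,0,0.1,-28,1,-0.06,0,0.1,-35,1,-0.06,0,0.1,-42],
)

```text
clock: 10.47
position: [405.1, -125.2, 231.0]
ee_rot: [0.943, -0.333, 0.0, -0.0]
contact_force: [-0.3, 0.0, -3.7]
gripper_width: 53.9
```

```bash
python3 c.py w12; python3 - <<'E'
from h import *
import pickle
st,g,W,T=pickle.load(open('w12.pkl','rb'))
Q=(W-T[:3,3])@T[:3,:3]  # tool coords
m=np.zeros(z.shape,bool) if 0 else None
for v in range(95,350,15):
    print(v,Q[v,324].round(1).tolist(),Q[v,290].round(1).tolist(),Q[v,355].round(1).tolist())
E
```

```text
[ 405.13872488 -125.24564803  230.9640631 ] [-0.2648271   0.0164323  -3.68138595] [ 9.42863587e-01 -3.33178883e-01  1.82962570e-04 -2.36085848e-04] 53.89621881058277
95 [85.9, 1.5, 231.5] [86.4, -39.0, 233.0] [86.3, 38.2, 231.5]
110 [67.8, 1.4, 231.8] [68.3, -39.1, 231.2] [68.1, 38.5, 232.1]
125 [67.1, 0.5, -20.0] [67.2, -12.8, -20.1] [67.2, 12.6, -20.1]
140 [62.7, 0.4, -32.5] [62.5, -11.8, -30.7] [62.6, 11.5, -31.2]
155 [57.3, 0.4, -32.7] [57.5, -11.6, -33.4] [57.4, 11.4, -33.2]
170 [51.3, 0.4, -30.1] [51.8, -11.8, -32.4] [51.3, 11.8, -30.2]
185 [45.3, 0.4, -28.9] [45.4, -12.3, -29.4] [45.1, 12.2, -28.4]
200 [38.4, 0.4, -26.0] [38.5, -12.9, -26.3] [38.6, 12.6, -26.5]
215 [31.5, 0.5, -24.1] [31.5, -13.3, -24.3] [31.7, 12.9, -24.9]
230 [23.7, 0.5, -21.5] [23.6, -13.9, -21.3] [23.7, 13.5, -21.5]
245 [14.7, 0.5, -17.4] [14.6, -14.7, -17.3] [14.8, 14.2, -17.9]
260 [5.4, 0.5, -14.4] [5.1, -15.4, -14.1] [5.3, 14.9, -14.5]
275 [-4.9, 0.5, -11.1] [-5.7, -16.3, -10.1] [-5.7, 15.9, -10.0]
290 [-16.8, 0.5, -6.8] [-17.2, -17.2, -6.6] [-17.8, 16.8, -5.7]
305 [-31.4, 0.6, -0.7] [-32.3, -18.6, 0.1] [-31.1, 17.9, -1.4]
320 [-46.5, 0.6, 4.0] [-46.6, -19.7, 3.7] [-48.5, 19.4, 6.0]
335 [-270.2, 1.6, 232.1] [-271.0, -52.7, 231.8] [-271.3, 51.0, 232.0]
```

View pics/w12.png

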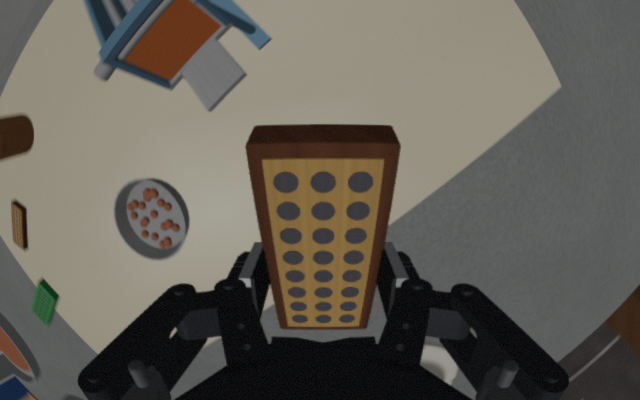

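Call:
apply_moves(
  plan=[1,0,0,0,-7,1,0,0,0,-14,1,0,0,0,-21,1,0,0,0,-28,1,0,0,0,-35,1,0,0,0,-42,1,0,0,0,-49,1,0,0,0,-56],
)

```text
clock: 11.18
position: [405.2, -125.3, 230.7]
ee_rot: [-0.677, 0.736, 0.0, -0.0]
contact_force: [-0.5, 0.4, -3.6]
gripper_width: 53.9
```

Call:
apply_moves(
  plan=[1,0,0,0,-7,1,0,0,0,-14,1,0,0,0,-21,1,0,0,0,-28,1,0,0,0,-35,1,0,0,0,-42,1,0,0,0,-49,1,0,0,0,-56],
)

```text
clock: 11.85
position: [405.2, -125.3, 230.7]
ee_rot: [-0.252, 0.968, 0.0, -0.0]
contact_force: [0.5, 0.6, -3.0]
gripper_width: 54.1
```

Call:
apply_moves(
  plan=[1,0,0,0,-7,1,0,0,0,-14,1,0,0,0,-21,1,0,0,0,-26.3,1,0,0,0,-26.3,1,0,0,0,-26.3],
)

```text
clock: 12.35
position: [405.1, -125.3, 230.8]
ee_rot: [-0.029, 1.0, 0.0, -0.0]
contact_force: [-0.6, -0.6, -2.9]
gripper_width: 54.2
```

```bash
python3 c.py w13;  python3 - <<'E'
from h import *
import pickle
st,g,W,T=pickle.load(open('w13.pkl','rb'))
print(2*np.degrees(np.arctan2(st['ee_rot'][1],st['ee_rot'][0])))
for v in range(125,330,25):
    print(v,W[v,324].round(1).tolist(),W[v,290].round(1).tolist(),W[v,355].round(1).tolist())
E
```

```text
[ 405.14183384 -125.29104793  230.78941208] [-0.55351132 -0.62376417 -2.89281654] [-2.92845133e-02  9.99571102e-01  4.10450836e-05 -1.64717459e-04] 54.187825041207056
183.35623790605396
125 [337.6, -128.7, 251.6] [338.3, -141.9, 250.7] [336.8, -116.6, 250.9]
150 [345.5, -128.3, 264.4] [346.2, -140.2, 264.1] [344.6, -117.6, 265.8]
175 [355.2, -127.7, 261.1] [355.8, -140.1, 261.6] [354.6, -116.3, 261.1]
200 [366.2, -127.0, 256.9] [366.9, -140.3, 257.2] [365.4, -114.9, 257.2]
225 [378.5, -126.3, 252.5] [379.2, -140.4, 252.9] [377.6, -113.4, 253.1]
250 [392.4, -125.4, 248.1] [393.5, -140.7, 247.8] [392.6, -111.3, 246.4]
275 [409.7, -124.4, 241.3] [410.3, -141.0, 242.1] [409.7, -109.0, 240.2]
300 [430.4, -123.1, 234.0] [432.5, -141.7, 233.0] [430.5, -106.1, 232.9]
325 [458.0, -121.5, 223.1] [458.9, -142.4, 223.9] [457.2, -102.2, 223.2]
```

View pics/w13.png

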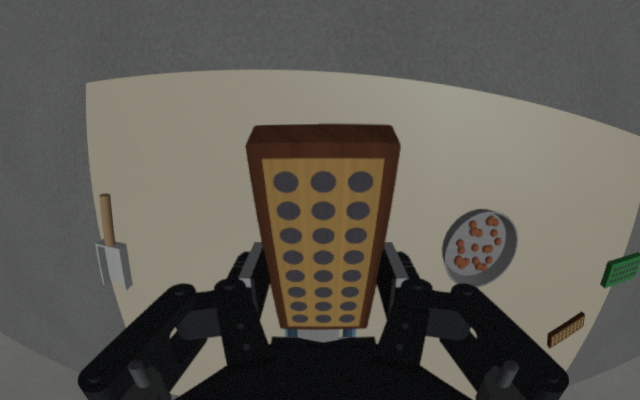

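Call:
apply_moves(
  plan=[1,0.025,0,-0.015,0,1,0.055,0,-0.035,0,1,0.085,0.0005,-0.055,0,1,0.085,0.0005,-0.059,0,1,0.085,0.0005,-0.059,0],
)

```text
clock: 12.82
position: [489.8, -124.7, 169.1]
ee_rot: [-0.028, 1.0, 0.0, -0.003]
contact_force: [-0.3, -0.7, -3.9]
gripper_width: 54.0
```

Call:
apply_moves(
  plan=[1,0.012,0.001,-0.005,0,1,0.024,0.001,-0.01,0,1,0.036,0.002,-0.015,0,1,0.045,0.0025,-0.02,0,1,0.053,0.003,-0.024,0,1,0.053,0.003,-0.024,0],
)

```text
clock: 13.32
position: [543.5, -121.7, 146.7]
ee_rot: [-0.027, 1.0, 0.0, -0.001]
contact_force: [-2.8, -0.5, -4.1]
gripper_width: 54.5
```

```bash
python3 c.py w14; python3 - <<'E'
from h import *
g=arm.get_image('side');save('s14',cv2.resize(g['color'][180:280,270:400],None,fx=6,fy=6,interpolation=2))
E
```

```text
[ 543.4514363  -121.73595503  146.70263862] [-2.76560063 -0.47519741 -4.09977035] [-2.73767464e-02  9.99624556e-01  5.16411711e-05 -1.12148331e-03] 54.45425832320281
```

View pics/s14.png

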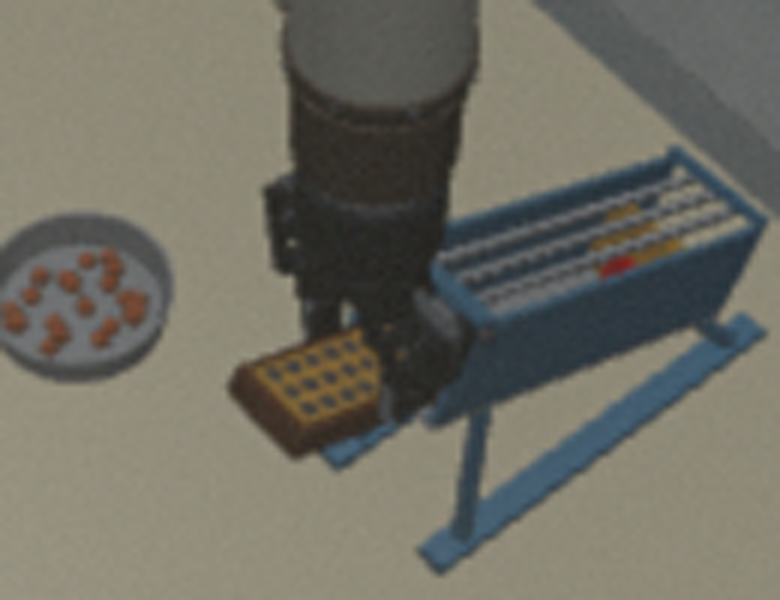

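View pics/w14.png

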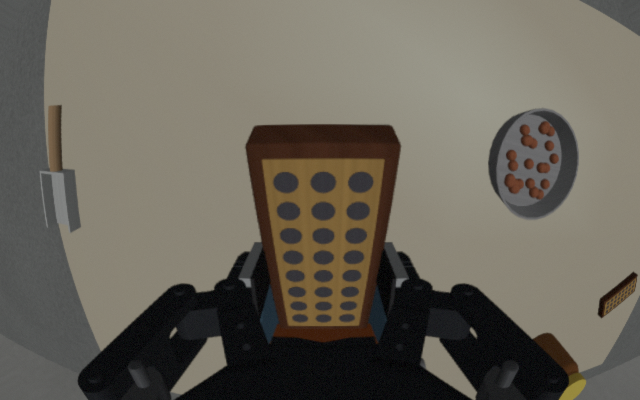

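Call:
apply_moves(
  plan=[1,0.003,0,-0.001,0,1,0.006,0,-0.0025,0,1,0.007,0,-0.004,0,1,0.007,0,-0.005,0,1,0.007,0,-0.005,0],
)

```text
clock: 13.83
position: [549.8, -121.9, 142.9]
ee_rot: [-0.027, 1.0, 0.0, -0.0]
contact_force: [-2.6, -0.4, -2.7]
gripper_width: 54.3
```

Call:
apply_moves(
  plan=[-0.6,0,0,0,0,-0.6,0,0,0,0,-0.6,0,0,0,0,-0.6,0,0,0,0,-0.6,0,0,0,0],
)

```text
clock: 14.25
position: [550.7, -121.8, 143.8]
ee_rot: [-0.027, 1.0, -0.0, 0.001]
contact_force: [-0.4, 0.3, -0.0]
gripper_width: 68.1
```

```bash
python3 c.py w15;  python3 - <<'E'
from h import *
import pickle
st,g,W,T=pickle.load(open('w15.pkl','rb'))
for v in range(105,330,15):
    print(v,W[v,324].round(1).tolist(),W[v,290].round(1).tolist(),W[v,355].round(1).tolist())
E
```

```text
[ 550.68572528 -121.82979345  143.75118122] [-0.39858021  0.26571106 -0.00043147] [-2.74265619e-02  9.99623318e-01 -6.65403022e-05  1.00100506e-03] 68.12149983802037
105 [476.0, -124.7, -1.8] [477.3, -155.7, -0.5] [nan, nan, nan]
120 [489.8, -124.0, -0.8] [491.2, -155.1, -0.7] [488.0, -95.6, -1.0]
135 [485.8, -124.9, 175.3] [486.4, -136.9, 175.1] [485.3, -113.8, 174.1]
150 [490.8, -124.6, 177.9] [491.3, -136.4, 178.5] [490.3, -113.7, 177.0]
165 [496.9, -124.2, 174.3] [497.2, -136.5, 175.9] [496.1, -113.1, 175.1]
180 [502.6, -123.9, 174.0] [503.3, -136.5, 173.9] [502.3, -112.3, 172.4]
195 [509.3, -123.6, 170.9] [510.0, -136.6, 170.9] [508.8, -111.5, 170.4]
210 [516.5, -123.1, 167.7] [517.3, -136.8, 167.8] [515.8, -110.7, 167.9]
225 [524.3, -122.7, 164.6] [525.2, -137.0, 164.6] [523.7, -109.6, 164.5]
240 [533.3, -122.2, 160.3] [534.0, -137.2, 160.7] [532.5, -108.5, 160.6]
255 [542.8, -121.7, 156.7] [543.0, -137.4, 158.1] [542.0, -107.2, 156.9]
270 [553.1, -121.1, 153.0] [553.7, -137.7, 153.7] [552.8, -105.7, 152.5]
285 [565.6, -120.4, 147.6] [566.8, -138.2, 147.5] [564.8, -104.1, 147.8]
300 [578.8, -119.6, 143.1] [581.9, -138.8, 140.6] [578.8, -102.1, 142.2]
315 [595.1, -118.7, 136.5] [598.1, -139.4, 134.6] [596.2, -99.5, 134.3]
```

View pics/w15.png

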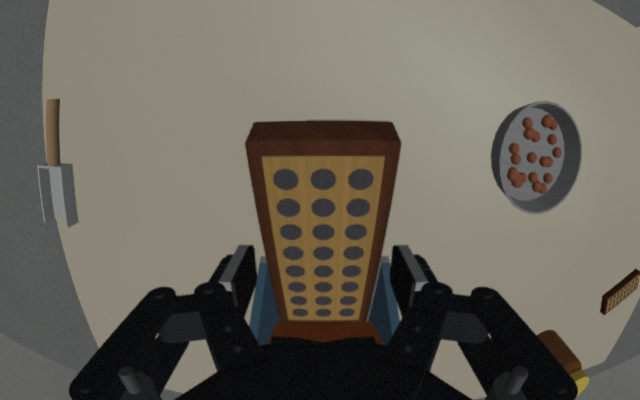

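Call:
apply_moves(
  plan=[-0.7,-0.002,0,0.02,0,-0.7,-0.004,0,0.05,0,1,-0.03,0,0.085,0,1,-0.06,-0.002,0.085,0,1,-0.09,-0.004,0.08,0,1,-0.09,-0.004,0.06,0,1,-0.09,-0.004,0.03,0,1,-0.09,-0.004,0.021,0],
)

```text
clock: 14.97
position: [457.4, -125.7, 161.6]
ee_rot: [-0.027, 1.0, 0.001, -0.002]
contact_force: [-1.1, -0.8, -0.3]
gripper_width: 0.6
```

Call:
apply_moves(
  plan=[1,0,0,0,0,1,0,0,0,0,1,0,0,0,0],
)

```text
clock: 15.22
position: [461.4, -125.9, 165.3]
ee_rot: [-0.028, 1.0, -0.0, 0.001]
contact_force: [0.1, -0.0, -0.3]
gripper_width: -0.2
```

```bash
python3 c.py w16; python3 - <<'E'
from h import *
g=arm.get_image('side');save('s16',cv2.resize(g['color'][180:280,270:400],None,fx=6,fy=6,interpolation=2))
E
```

```text
[ 461.37274572 -125.92486909  165.29128522] [ 0.07897446 -0.00780781 -0.34616876] [-2.75969822e-02  9.99618463e-01 -2.88424636e-04  1.11928282e-03] -0.1694519032585702
```

View pics/s16.png

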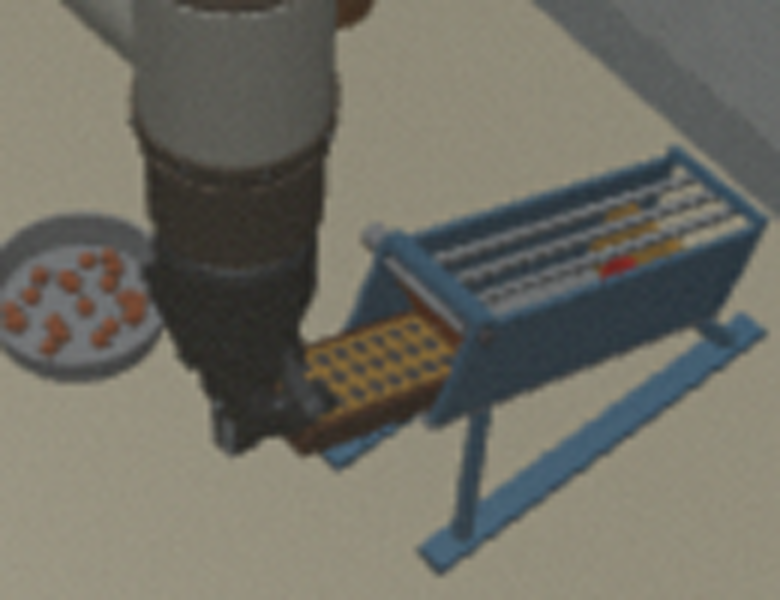

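View pics/w16.png

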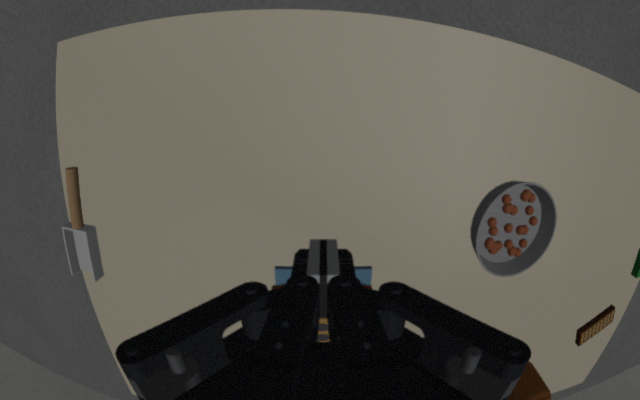

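Call:
apply_moves(
  plan=[1,0.0,0,0.012,0,1,0.008,0.0,0.009,0,1,0.014,0.0005,0.0065,0,1,0.019,0.001,0.0045,0,1,0.024,0.001,0.0025,0,1,0.03,0.0015,0,0,1,0.036,0.002,-0.0025,0,1,0.042,0.002,-0.005,0],
)

```text
clock: 15.98
position: [501.8, -124.1, 158.8]
ee_rot: [-0.027, 1.0, -0.0, -0.001]
contact_force: [-4.2, -0.9, 6.1]
gripper_width: 0.3
```

Call:
apply_moves(
  plan=[1,0.006,0,-0.0025,0,1,0.012,0.0005,-0.005,0,1,0.018,0.001,-0.007,0,1,0.024,0.001,-0.0095,0,1,0.03,0.0015,-0.012,0,1,0.035,0.002,-0.014,0,1,0.04,0.002,-0.016,0,1,0.04,0.002,-0.016,0],
)

```text
clock: 16.65
position: [542.7, -121.8, 142.1]
ee_rot: [-0.027, 1.0, -0.0, -0.0]
contact_force: [-0.0, -0.6, -0.3]
gripper_width: -0.2
```

```bash
python3 c.py w17; python3 - <<'E'
from h import *
g=arm.get_image('side');save('s17',cv2.resize(g['color'][180:280,270:400],None,fx=6,fy=6,interpolation=2))
E
```

```text
[ 542.70836782 -121.81070564  142.05148789] [-0.0210745  -0.63980185 -0.29967789] [-2.73162703e-02  9.99626737e-01 -2.30659208e-05 -4.56139849e-04] -0.2373824030341885
```

View pics/s17.png

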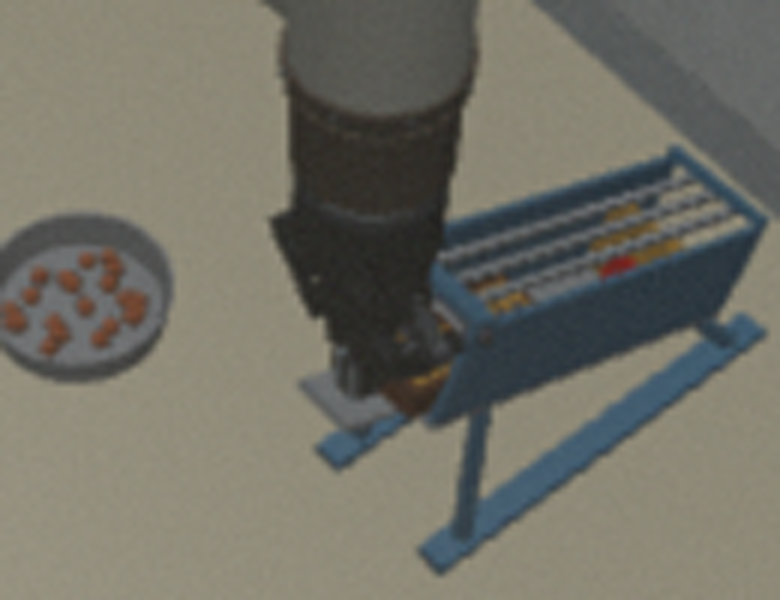

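Call:
apply_moves(
  plan=[1,0.004,0,-0.0015,0,1,0.008,0.0005,-0.003,0,1,0.012,0.001,-0.004,0,1,0.016,0.001,-0.005,0,1,0.02,0.001,-0.006,0,1,0.023,0.001,-0.007,0,1,0.023,0.001,-0.007,0],
)

```text
clock: 17.33
position: [566.1, -120.9, 135.6]
ee_rot: [-0.027, 1.0, -0.0, 0.001]
contact_force: [0.6, 0.2, -0.6]
gripper_width: -0.3
```

```bash
python3 - <<'E'
from h import *
print(arm.read_state()['contact_force'])
g=arm.get_image('side');save('s18',cv2.resize(g['color'][180:280,270:400],None,fx=6,fy=6,interpolation=2))
E
```

```text
[ 0.5895723   0.22120695 -0.60016016]
```

View pics/s18.png

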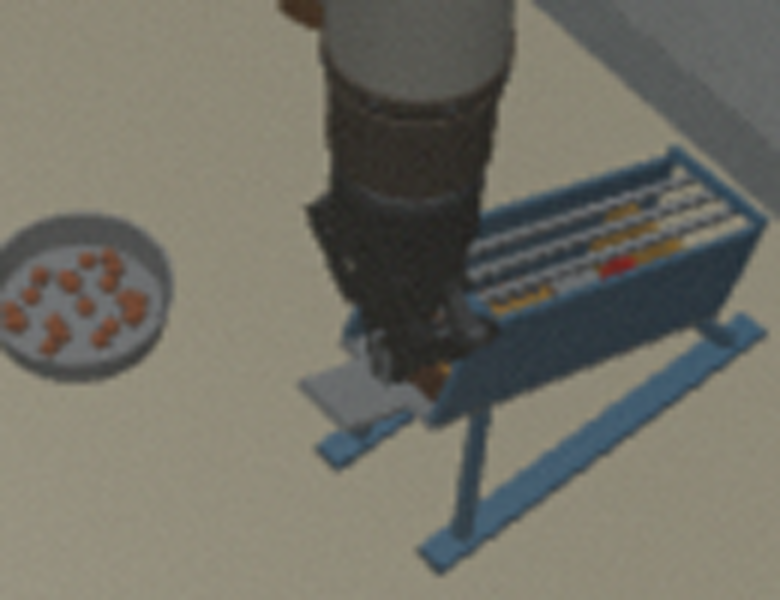

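Call:
apply_moves(
  plan=[1,-0.02,-0.001,0.01,0,1,-0.045,-0.002,0.03,0,1,-0.05,-0.002,0.07,0,-1,-0.05,0.02,0.11,7,-1,-0.04,0.055,0.12,14,-1,-0.03,0.09,0.12,21,-1,-0.02,0.125,0.12,28,-1,-0.01,0.16,0.12,35],
)

```text
clock: 18.05
position: [556.0, 40.9, 257.6]
ee_rot: [-0.329, 0.944, -0.0, 0.002]
contact_force: [0.7, -0.4, -0.1]
gripper_width: 60.7
```

Call:
apply_moves(
  plan=[-1,0.01,0.04,0,7,-1,0.025,0.078,0,14,-1,0.04,0.115,0,21,-1,0.055,0.15,0,28,-1,0.07,0.185,0,35,-1,0.085,0.22,0,42,-1,0.1,0.255,0,49,-1,0.115,0.29,0,56],
)

```text
clock: 18.72
position: [671.1, 331.3, 256.7]
ee_rot: [0.734, -0.679, 0.0, -0.001]
contact_force: [1.0, 0.1, 0.3]
gripper_width: 85.2
```

Call:
apply_moves(
  plan=[-1,0.015,0.03,0,7,-1,0.025,0.06,-0.02,14,-1,0.03,0.08,-0.04,21,-1,0.03,0.095,-0.05,22.6,-1,0.03,0.1,-0.05,22.6,-1,0.03,0.1,-0.05,22.6],
)

```text
clock: 19.22
position: [699.6, 430.1, 205.2]
ee_rot: [0.851, -0.525, 0.0, 0.001]
contact_force: [0.9, -1.0, 0.1]
gripper_width: 85.3
```

```bash
python3 c.py w19; python3 - <<'E'
from h import *
import pickle
st,g,W,T=pickle.load(open('w19.pkl','rb'))
print(2*np.degrees(np.arctan2(st['ee_rot'][1],st['ee_rot'][0])))
z=W[...,2]
m=(z>7)&(z<40)&(W[...,0]>400)&(W[...,1]>250)&(W[...,1]<520)
nl,lab,s,c=cv2.connectedComponentsWithStats(m.astype(np.uint8))
for i in range(1,nl):
    if s[i,4]>200:
        P=W[lab==i];r=cv2.minAreaRect(P[:,:2].astype(np.float32));print(c[i].round(),s[i,4],np.round(r[0],1),np.round(r[1],1),round(r[2],1),np.percentile(P[:,2],[5,50,95]).round(1))
E
```

```text
[699.64771849 430.10243977 205.21498226] [ 0.856033   -1.01919978  0.13672256] [ 8.51161639e-01 -5.24903245e-01  1.77372738e-04  6.45542856e-04] 85.33027153227484
-63.323475764587336
[323.   6.] 418 [783.8 266.5] [55.2 14.1] 20.9 [ 8.8 23.7 38. ]
[328. 150.] 3330 [705.  406.6] [42.2 97.2] 27.5 [11.1 12.5 13.7]
[391. 261.] 1797 [570.9 492.3] [56.9 61.9] 6.7 [11.2 17.2 18.5]
```

View pics/w19.png

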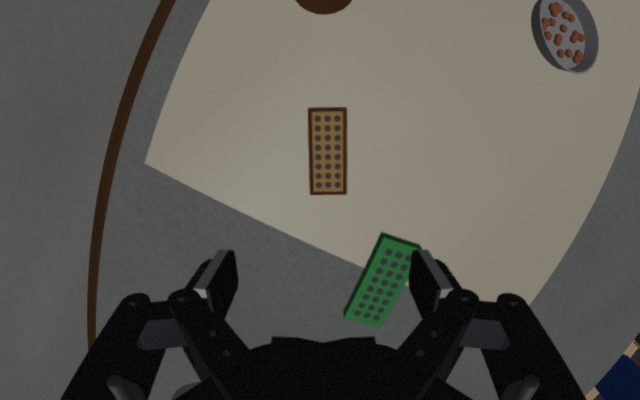

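Call:
apply_moves(
  plan=[-1,0.0055,-0.0235,-0.035,0.8,-1,0.0055,-0.0235,-0.075,0.8,-1,0.0055,-0.0235,-0.115,0.8,-1,0.0055,-0.0235,-0.15,0.8,-1,0.0055,-0.0235,-0.175,0.8,-1,0.0055,-0.0235,-0.195,0.8,-1,0.0055,-0.0235,-0.2,0.8,-1,0.0055,-0.0235,-0.2,0.8],
)

```text
clock: 19.93
position: [705.8, 404.2, 6.5]
ee_rot: [0.855, -0.519, 0.0, 0.0]
contact_force: [0.3, 0.0, 0.6]
gripper_width: 85.4
```

Call:
apply_moves(
  plan=[1,0,0,0,0,1,0,0,0,0,1,0,0,0,0,1,0,0,0,0,1,0,0,0,0,1,0,0,0,0,1,0,0,0,0,1,0,0,0.02,0],
)

```text
clock: 20.6
position: [703.1, 404.5, 22.1]
ee_rot: [0.855, -0.519, -0.002, 0.003]
contact_force: [-0.5, -0.6, -2.9]
gripper_width: 39.0
```

```bash
python3 c.py w20
```

```text
[703.06301405 404.46065316  22.12664768] [-0.52968421 -0.55172554 -2.94680612] [ 0.85480806 -0.51893058 -0.00197084  0.00321648] 39.007682322493245
```

View pics/w20.png

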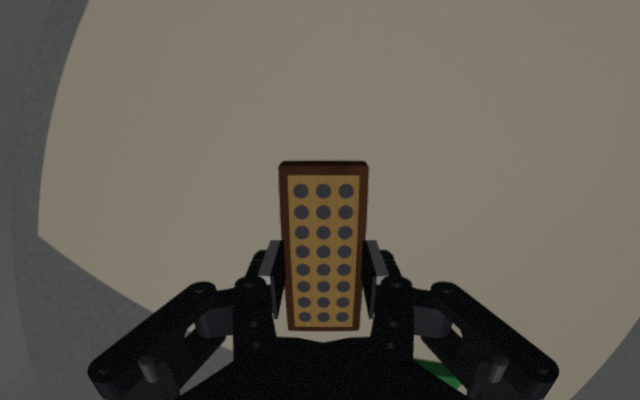

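Call:
apply_moves(
  plan=[1,0,0,0.04,0,1,-0.005,-0.01,0.08,7,1,-0.015,-0.03,0.115,14,1,-0.03,-0.06,0.14,21,1,-0.047,-0.094,0.155,28,1,-0.064,-0.128,0.165,35,1,-0.081,-0.163,0.175,42,1,-0.098,-0.198,0.18,49],
)

```text
clock: 21.32
position: [606.9, 206.4, 207.6]
ee_rot: [0.993, -0.114, 0.001, -0.001]
contact_force: [0.7, -1.1, -0.6]
gripper_width: 38.8
```

Call:
apply_moves(
  plan=[1,-0.018,-0.035,0.005,7,1,-0.036,-0.07,0.01,14,1,-0.054,-0.105,0.015,16.5,1,-0.072,-0.14,0.015,16.5,1,-0.09,-0.175,0.015,16.5,1,-0.108,-0.21,0.015,16.5,1,-0.126,-0.245,0.015,16.5,1,-0.144,-0.28,0.015,16.5],
)

```text
clock: 21.98
position: [462.2, -73.7, 221.3]
ee_rot: [1.0, 0.027, 0.001, -0.0]
contact_force: [-0.0, -0.2, -1.2]
gripper_width: 39.2
```

Call:
apply_moves(
  plan=[1,-0.01,-0.03,-0.01,0,1,-0.015,-0.05,-0.02,0,1,-0.012,-0.053,-0.04,0,1,0.0,-0.052,-0.055,0,1,0.01,-0.052,-0.06,0,1,0.015,-0.052,-0.06,0,1,0.015,-0.052,-0.06,0],
)

```text
clock: 22.57
position: [480.2, -124.2, 161.4]
ee_rot: [1.0, 0.027, 0.001, 0.0]
contact_force: [0.3, 0.3, -1.0]
gripper_width: 39.1
```

```bash
python3 c.py w21; python3 m.py w21; python3 -c "
from h import *
g=arm.get_image('side');save('s21',cv2.resize(g['color'][180:280,270:400],None,fx=6,fy=6,interpolation=2))"
```

```text
[ 480.16952912 -124.18743005  161.43042193] [ 0.27015351  0.31447743 -0.98071747] [9.99638816e-01 2.68677311e-02 5.48327288e-04 2.47155461e-04] 39.08564305185918
95 [[562.5, -78.9, 5.4], [560.5, -120.3, 129.8], [567.1, -164.2, 5.4]]
115 [[542.9, -78.6, -2.0], [549.4, -120.9, 133.8], [547.7, -166.6, -1.5]]
135 [[523.2, -79.5, -0.4], [539.0, -121.4, 138.4], [528.0, -167.8, 0.1]]
155 [[503.2, -80.1, 0.0], [528.8, -122.0, 142.3], [508.0, -169.4, 0.5]]
175 [[522.1, -101.9, 164.0], [523.3, -122.2, 165.0], [487.4, -171.4, -0.8]]
195 [[512.7, -102.1, 164.7], [514.2, -122.7, 166.4], [466.5, -173.3, -0.2]]
215 [[502.0, -102.0, 163.2], [504.1, -123.2, 165.4], [444.3, -175.6, -0.8]]
235 [[416.1, -81.0, -1.0], [493.7, -123.8, 165.4], [421.6, -178.0, -0.2]]
255 [[488.2, -103.9, 178.1], [482.8, -124.4, 165.5], [492.2, -144.2, 181.7]]
275 [[479.5, -104.3, 181.4], [470.5, -125.0, 164.6], [488.6, -143.1, 192.9]]
295 [[471.9, -104.8, 186.7], [457.6, -125.7, 164.5], [481.8, -143.3, 197.9]]
315 [[305.5, -79.9, -0.9], [442.7, -126.6, 163.5], [472.1, -144.4, 199.1]]
335 [[270.2, -79.0, -1.5], [275.7, -136.2, -0.5], [497.5, -135.8, 239.6]]
```

View pics/w21.png

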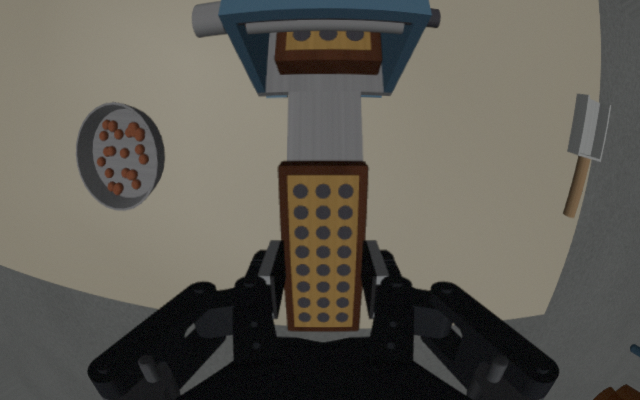

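View pics/s21.png

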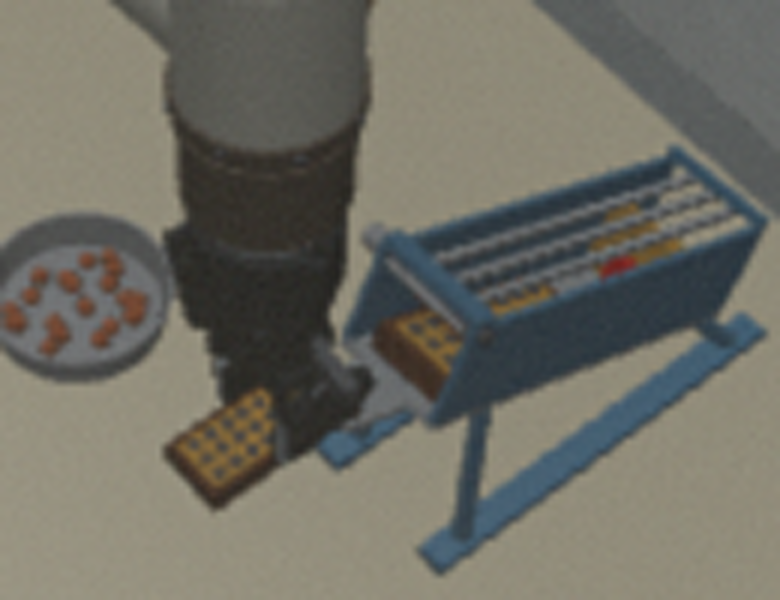

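Call:
apply_moves(
  plan=[1,0,0,-0.003,0,1,0,0,-0.006,0,1,0,0,-0.009,0,1,0,0,-0.012,0,1,0,0,-0.015,0,1,0,0,-0.018,0,1,0,0,-0.021,0,1,0,0,-0.022,0],
)

```text
clock: 23.33
position: [476.0, -124.5, 139.5]
ee_rot: [1.0, 0.027, -0.002, 0.0]
contact_force: [-7.5, 0.5, 8.1]
gripper_width: 39.3
```

```bash
python3 c.py w22; python3 m.py w22
```

```text
[ 475.95918445 -124.51202638  139.47200081] [-7.51358259  0.53979476  8.1016516 ] [ 9.99646055e-01  2.65129842e-02 -2.19590056e-03  6.79983906e-05] 39.250494375535425
95 [[557.2, -81.5, -0.3], [555.5, -120.7, 130.7], [561.6, -162.5, -3.2]]
115 [[538.9, -82.1, -1.4], [546.1, -121.1, 136.0], [543.2, -163.4, -0.9]]
135 [[520.5, -82.7, -1.1], [537.0, -121.6, 138.2], [524.9, -164.7, -0.5]]
155 [[501.8, -83.1, -1.4], [528.7, -122.0, 144.5], [506.2, -166.4, -1.4]]
175 [[521.9, -104.3, 157.9], [522.7, -122.3, 157.7], [523.5, -141.3, 156.6]]
195 [[513.5, -104.5, 158.3], [514.7, -122.7, 159.3], [515.6, -141.7, 158.9]]
215 [[503.6, -104.3, 155.8], [504.1, -123.3, 154.5], [505.3, -143.4, 154.9]]
235 [[490.7, -103.3, 148.6], [492.5, -123.9, 149.9], [426.1, -174.1, -0.2]]
255 [[484.3, -104.3, 156.5], [479.3, -124.7, 144.8], [488.4, -144.4, 160.3]]
275 [[475.2, -104.6, 159.2], [462.7, -125.6, 137.0], [485.0, -143.3, 171.7]]
295 [[468.2, -105.2, 165.4], [443.7, -126.6, 129.1], [478.5, -143.4, 176.9]]
315 [[317.7, -82.8, -1.2], [321.6, -133.5, -1.0], [467.7, -144.8, 176.7]]
335 [[284.7, -82.0, -1.7], [289.9, -135.3, -0.7], [493.5, -136.2, 217.4]]
```

Call:
apply_moves(
  plan=[1,-0.005,0,0.03,0,1,-0.02,0,0.06,0,1,-0.04,0,0.075,-7,1,-0.05,0,0.08,-14,1,-0.06,0,0.08,-21,1,-0.06,0,0.08,-28,1,-0.06,0,0.08,-35,1,-0.06,0,0.08,-42],
)

```text
clock: 24.05
position: [417.9, -124.3, 219.2]
ee_rot: [0.942, -0.336, 0.0, -0.0]
contact_force: [-0.7, 0.2, -0.6]
gripper_width: 38.8
```

Call:
apply_moves(
  plan=[1,0,0,0,-7,1,0,0,0,-14,1,0,0,0,-21,1,0,0,0,-28,1,0,0,0,-35,1,0,0,0,-42,1,0,0,0,-49,1,0,0,0,-56],
)

```text
clock: 24.72
position: [418.1, -124.2, 218.9]
ee_rot: [-0.674, 0.739, 0.0, 0.0]
contact_force: [0.2, 0.3, -1.6]
gripper_width: 38.9
```

Call:
apply_moves(
  plan=[1,0,0,0,-7,1,0,0,0,-14,1,0,0,0,-21,1,0,0,0,-28,1,0,0,0,-35,1,0,0,0,-42,1,0,0,0,-49,1,0,0,0,-56],
)

```text
clock: 25.38
position: [418.1, -124.3, 218.9]
ee_rot: [-0.248, 0.969, 0.0, 0.0]
contact_force: [0.0, 0.3, -1.6]
gripper_width: 38.9
```

Call:
apply_moves(
  plan=[1,0,0,0,-7,1,0,0,0,-14,1,0,0,0,-21,1,0,0,0,-25.8,1,0,0,0,-25.8,1,0,0,0,-25.8],
)

```text
clock: 25.88
position: [418.2, -124.3, 219.0]
ee_rot: [-0.029, 1.0, 0.0, 0.0]
contact_force: [-1.0, 0.1, -0.5]
gripper_width: 39.0
```

```bash
python3 c.py w23;  python3 - <<'E'
from h import *
import pickle
st,g,W,T=pickle.load(open('w23.pkl','rb'))
print(2*np.degrees(np.arctan2(st['ee_rot'][1],st['ee_rot'][0])))
for v in range(150,335,10):
    print(v,(W[v,324]-st['position']).round(1).tolist(),(W[v,300]-st['position']).round(1).tolist())
E
```

```text
[ 418.20840567 -124.3026338   219.00097713] [-0.99221369  0.06833339 -0.5104238 ] [-2.93517705e-02  9.99569143e-01  4.72114381e-05  1.58318800e-05] 39.00502653643611
183.36394828899822
150 [-22.1, 0.2, -219.7] [-20.5, -27.9, -219.8]
160 [-50.9, -2.4, 4.7] [-50.3, -13.1, 4.8]
170 [-48.4, -2.2, 14.5] [-47.7, -12.3, 13.8]
180 [-44.3, -2.0, 15.5] [-43.8, -12.1, 15.4]
190 [-39.6, -1.7, 14.3] [-39.4, -11.9, 15.3]
200 [-35.0, -1.5, 13.6] [-34.5, -11.8, 13.9]
210 [-29.4, -1.1, 10.8] [-28.9, -11.8, 11.2]
220 [-24.2, -0.8, 9.9] [-24.0, -11.7, 11.0]
230 [nan, nan, nan] [-18.2, -11.6, 8.9]
240 [-12.6, -0.1, 6.5] [-11.9, -11.6, 6.4]
250 [-6.4, 0.3, 4.9] [-6.4, -11.5, 6.2]
260 [-0.3, 0.6, 4.0] [0.8, -11.5, 3.3]
270 [7.1, 1.1, 1.4] [nan, nan, nan]
280 [14.6, 1.5, -0.6] [15.2, -11.3, -0.2]
290 [22.8, 2.0, -3.0] [22.8, -11.2, -1.7]
300 [30.8, 2.5, -4.5] [32.5, -11.3, -5.4]
310 [40.6, 3.1, -7.4] [41.1, -11.2, -6.9]
320 [104.6, 7.2, -74.6] [106.3, -14.1, -74.9]
330 [124.2, 8.4, -83.0] [124.8, -14.2, -81.8]
```

View pics/w23.png

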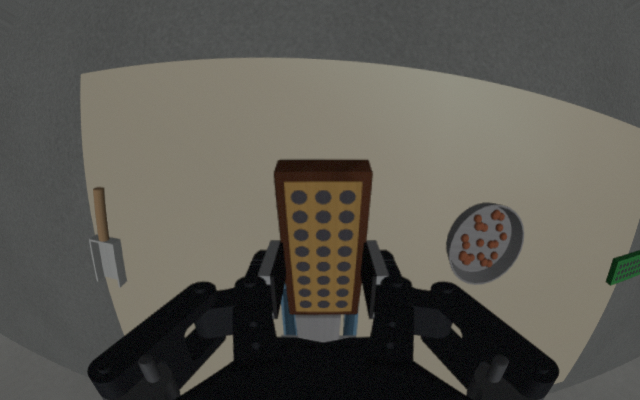

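Call:
apply_moves(
  plan=[1,0.03,0,-0.015,0,1,0.06,0.0005,-0.035,0,1,0.082,0.0005,-0.047,0,1,0.096,0.001,-0.055,0,1,0.108,0.0015,-0.062,0,1,0.115,0.002,-0.064,0,1,0.122,0.0025,-0.066,0,1,0.129,0.003,-0.068,0],
)

```text
clock: 26.6
position: [546.5, -121.4, 150.6]
ee_rot: [-0.028, 1.0, 0.0, -0.001]
contact_force: [-3.1, 0.3, -1.4]
gripper_width: 39.1
```

Call:
apply_moves(
  plan=[1,0,0,0,0,1,0,0,0,0],
)

```text
clock: 26.77
position: [548.3, -121.3, 151.7]
ee_rot: [-0.028, 1.0, -0.0, 0.001]
contact_force: [0.1, -0.0, -1.6]
gripper_width: 39.0
```

```bash
python3 c.py w24; python3 -c "
from h import *
g=arm.get_image('side');save('s24',cv2.resize(g['color'][180:280,270:400],None,fx=6,fy=6,interpolation=2))"
```

```text
[ 548.27525548 -121.31616333  151.68143332] [ 0.07959076 -0.03005773 -1.57576552] [-2.84470671e-02  9.99594584e-01 -4.81004685e-05  1.19545285e-03] 39.01176233313574
```

View pics/s24.png

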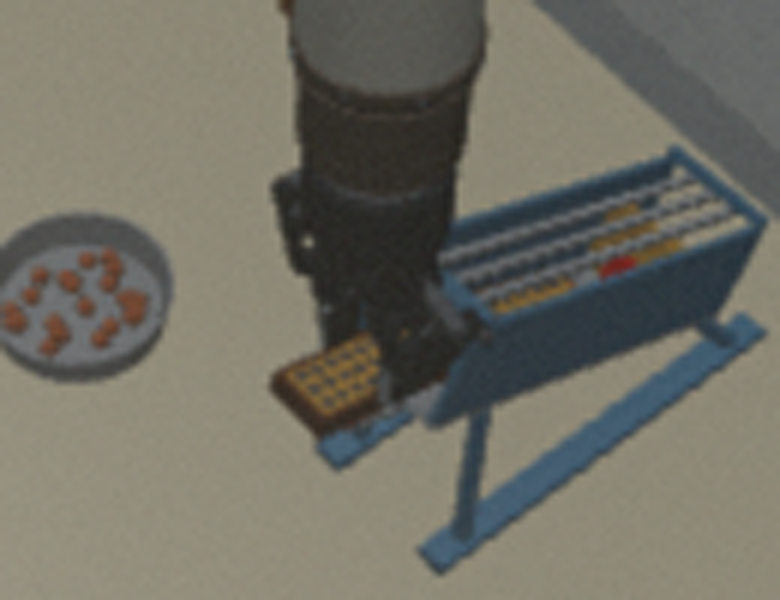

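Call:
apply_moves(
  plan=[1,0,0,-0.001,0,-0.4,0,0,-0.001,0,-0.4,0,0,-0.001,0,-0.4,0,0,-0.001,0,-0.4,0,0,-0.001,0],
)

```text
clock: 27.28
position: [547.6, -121.4, 150.4]
ee_rot: [-0.028, 1.0, -0.0, 0.0]
contact_force: [0.3, -0.3, -0.4]
gripper_width: 59.6
```

```bash
python3 c.py w25;  python3 - <<'E'
from h import *
import pickle
st,g,W,T=pickle.load(open('w25.pkl','rb'))
for v in range(140,335,15):
    print(v,W[v,324].round(1).tolist(),W[v,300].round(1).tolist())
E
```

```text
[ 547.636837   -121.37001821  150.43045575] [ 0.3281968  -0.31136165 -0.37156192] [-2.82480344e-02  9.99600865e-01 -3.08044450e-05  3.98852152e-04] 59.616846765974444
140 [506.0, -122.5, -1.7] [507.1, -145.2, -0.7]
155 [520.3, -121.7, -0.4] [521.5, -144.6, -0.4]
170 [500.1, -123.4, 160.7] [500.5, -133.8, 161.3]
185 [505.1, -123.2, 167.3] [nan, nan, nan]
200 [512.6, -122.8, 164.3] [513.1, -133.1, 164.4]
215 [520.6, -122.3, 161.2] [521.4, -133.1, 160.9]
230 [529.7, -121.8, 157.2] [530.4, -133.1, 157.0]
245 [539.6, -121.2, 152.9] [539.7, -133.0, 154.3]
260 [550.4, -120.5, 148.8] [551.1, -133.1, 149.0]
275 [562.5, -119.8, 144.2] [563.5, -133.1, 144.0]
290 [577.1, -119.0, 137.8] [577.7, -133.2, 138.1]
305 [593.9, -118.0, 130.5] [595.0, -133.4, 130.4]
320 [605.3, -117.3, 132.1] [605.5, -133.0, 133.1]
```

View pics/w25.png

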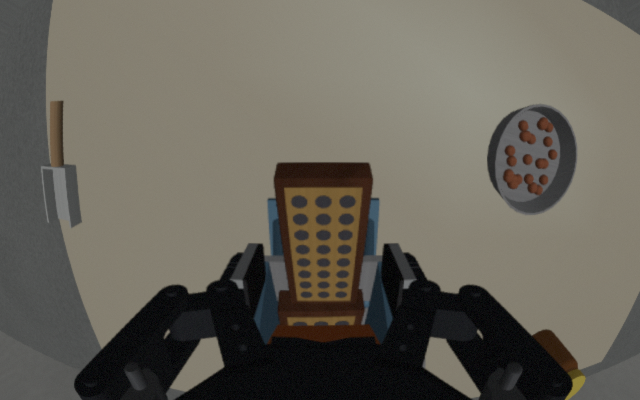

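Call:
apply_moves(
  plan=[-0.4,-0.012,-0.001,0.004,0,-0.4,-0.024,-0.0015,0.004,0,-0.4,-0.036,-0.002,0.003,0,-0.4,-0.036,-0.002,0.002,0,-0.4,-0.036,-0.002,0.002,0],
)

```text
clock: 27.75
position: [510.8, -123.5, 152.4]
ee_rot: [-0.028, 1.0, -0.0, 0.0]
contact_force: [0.6, 0.2, -1.0]
gripper_width: 59.8
```

Call:
apply_moves(
  plan=[1,0,0,0,0,1,0,0,0,0,1,0,0,0,0,1,0,0,0,0,1,0,0,0,0,1,0,0,0,0],
)

```text
clock: 28.25
position: [512.3, -123.4, 152.6]
ee_rot: [-0.028, 1.0, -0.0, 0.001]
contact_force: [0.8, 0.3, 4.0]
gripper_width: 40.5
```

```bash
python3 c.py w26;  python3 - <<'E'
from h import *
import pickle
st,g,W,T=pickle.load(open('w26.pkl','rb'))
for v in range(215,345,12):
    print(v,W[v,324].round(1).tolist(),W[v,310].round(1).tolist())
E
```

```text
[ 512.3193972  -123.40795968  152.57174625] [0.83978432 0.33584475 3.95117459] [-2.83442799e-02  9.99597858e-01 -1.66756176e-04  8.33904552e-04] 40.528039491676886
215 [546.8, -120.3, -0.8] [547.3, -134.4, 0.0]
227 [560.3, -119.5, -1.4] [561.3, -133.9, -1.8]
239 [498.7, -123.5, 160.0] [499.8, -130.2, 158.4]
251 [502.0, -123.4, 166.1] [502.5, -129.8, 165.9]
263 [509.1, -123.0, 164.8] [509.2, -129.6, 165.3]
275 [517.6, -122.5, 162.0] [518.6, -129.4, 161.0]
287 [527.0, -121.9, 158.7] [528.1, -129.2, 157.6]
299 [539.0, -121.2, 153.0] [539.5, -128.9, 152.9]
311 [551.1, -120.5, 148.5] [nan, nan, nan]
323 [566.0, -119.6, 142.1] [566.6, -128.4, 142.0]
335 [582.8, -118.6, 135.2] [583.5, -128.1, 135.2]
```

View pics/w26.png

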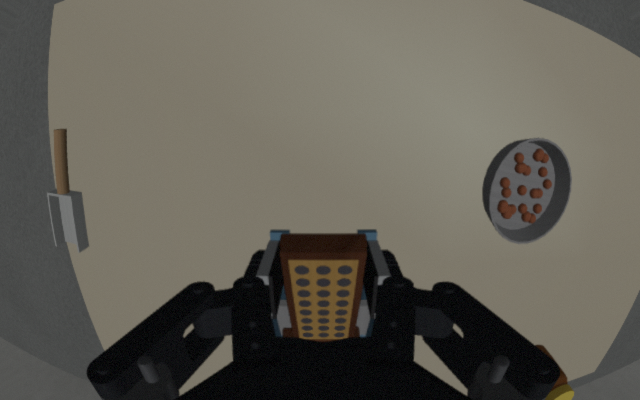

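Call:
apply_moves(
  plan=[-0.2,0,0,0.0,0,-0.2,0,0,0.003,0,-0.2,-0.001,0,0.005,0,1,-0.001,0,0.005,0,1,-0.001,0,0.005,0,1,-0.001,0,0.005,0,1,-0.001,0,0.005,0,1,-0.001,0,0.005,0],
)

```text
clock: 28.97
position: [510.6, -123.4, 157.4]
ee_rot: [-0.028, 1.0, -0.0, 0.0]
contact_force: [0.2, 0.7, 3.6]
gripper_width: 40.2
```

Call:
apply_moves(
  plan=[1,0,0,0,0,1,0,0,0,0],
)

```text
clock: 29.13
position: [510.7, -123.4, 157.4]
ee_rot: [-0.028, 1.0, -0.0, 0.0]
contact_force: [-0.4, -0.3, 5.3]
gripper_width: 39.9
```

Call:
apply_moves(
  plan=[1,0.0,0,0.001,0,1,0.0025,0,0,0,1,0.005,0.0003,-0.001,0,1,0.0075,0.0004,-0.002,0,1,0.01,0.0006,-0.003,0,1,0.012,0.0007,-0.0038,0,1,0.014,0.0008,-0.0046,0,1,0.014,0.0008,-0.0046,0],
)

```text
clock: 29.8
position: [525.1, -122.4, 151.8]
ee_rot: [-0.028, 1.0, 0.0, 0.0]
contact_force: [0.1, 0.6, -1.2]
gripper_width: 39.8
```

```bash
cat > sd.py <<'E'
from h import *
import sys
g=arm.get_image('side');save(sys.argv[1],cv2.resize(g['color'][195:265,320:405],None,fx=9,fy=8,interpolation=2))
E
python3 sd.py s27; python3 c.py w27
```

```text
[ 525.13387481 -122.36888443  151.8358165 ] [ 0.38787576  0.19525134 -1.09494133] [-2.81367448e-02  9.99603971e-01  1.67309753e-04  4.44123926e-04] 39.82751973885288
```

View pics/s27.png

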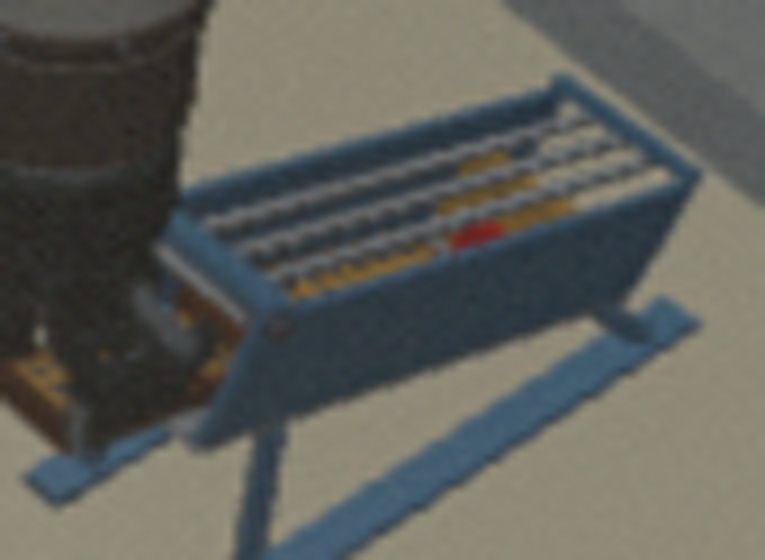

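Call:
apply_moves(
  plan=[1,0.001,0,-0.0004,0,1,0.002,0.0001,-0.0008,0,1,0.003,0.0002,-0.0012,0,1,0.004,0.0002,-0.0016,0],
)

```text
clock: 30.23
position: [528.3, -122.3, 150.7]
ee_rot: [-0.028, 1.0, 0.0, -0.0]
contact_force: [-0.6, 0.3, -0.6]
gripper_width: 39.9
```

Call:
apply_moves(
  plan=[1,0.001,0,-0.0004,0,1,0.002,0.0001,-0.0008,0],
)

```text
clock: 30.4
position: [530.3, -122.3, 149.9]
ee_rot: [-0.028, 1.0, 0.0, -0.0]
contact_force: [-2.4, -0.3, -0.2]
gripper_width: 39.9
```

```bash
python3 sd.py s28
```

```text
(no output)
```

View pics/s28.png

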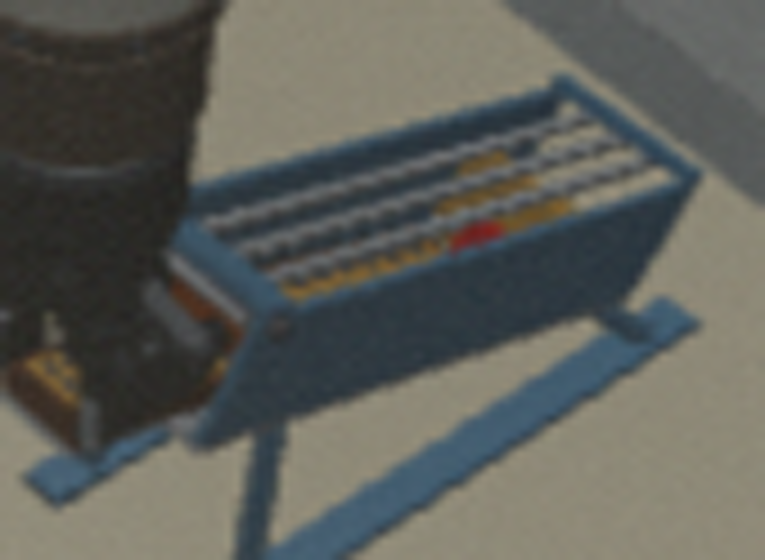

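Call:
apply_moves(
  plan=[1,0.0008,0,-0.0003,0,1,0.0016,0.0001,-0.0006,0,1,0.0024,0.0001,-0.001,0],
)

```text
clock: 30.7
position: [532.9, -122.2, 149.0]
ee_rot: [-0.028, 1.0, 0.0, -0.0]
contact_force: [-1.7, -0.3, -0.6]
gripper_width: 40.0
```

Call:
apply_moves(
  plan=[1,0.0007,0,-0.0003,0,1,0.0014,0.0001,-0.0006,0],
)

```text
clock: 30.87
position: [534.4, -122.1, 148.4]
ee_rot: [-0.028, 1.0, -0.0, 0.0]
contact_force: [-2.7, -0.3, -1.7]
gripper_width: 40.0
```

Call:
apply_moves(
  plan=[1,0.0007,0,-0.0003,0,1,0.0014,0.0001,-0.0006,0],
)

```text
clock: 31.03
position: [535.8, -122.0, 147.8]
ee_rot: [-0.028, 1.0, -0.0, 0.0]
contact_force: [-1.3, 0.3, -0.9]
gripper_width: 39.7
```

```bash
python3 sd.py s29
```

```text
(no output)
```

View pics/s29.png

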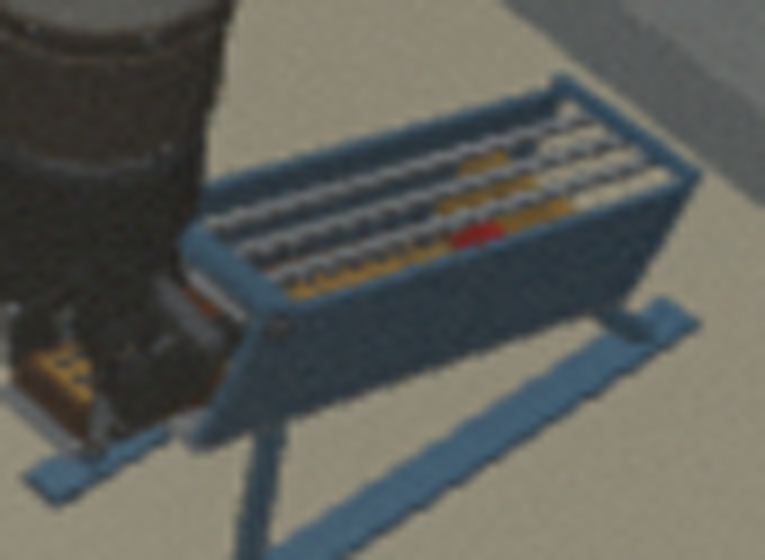

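Call:
apply_moves(
  plan=[1,0.0007,0,-0.0003,0,1,0.0014,0.0001,-0.0006,0],
)

```text
clock: 31.25
position: [537.0, -121.9, 147.2]
ee_rot: [-0.028, 1.0, -0.0, -0.0]
contact_force: [-1.8, 0.4, -1.1]
gripper_width: 40.0
```

Call:
apply_moves(
  plan=[1,0.0007,0,-0.0003,0,1,0.0014,0.0001,-0.0006,0],
)

```text
clock: 31.42
position: [538.4, -121.8, 146.6]
ee_rot: [-0.028, 1.0, -0.0, -0.0]
contact_force: [-1.9, -0.9, 0.3]
gripper_width: 39.8
```

Call:
apply_moves(
  plan=[1,0.0007,0,-0.0003,0,1,0.0014,0.0001,-0.0006,0],
)

```text
clock: 31.58
position: [539.9, -121.7, 146.1]
ee_rot: [-0.028, 1.0, -0.0, -0.0]
contact_force: [-2.2, -0.6, 0.2]
gripper_width: 40.2
```

```bash
python3 sd.py s30
```

```text
(no output)
```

View pics/s30.png

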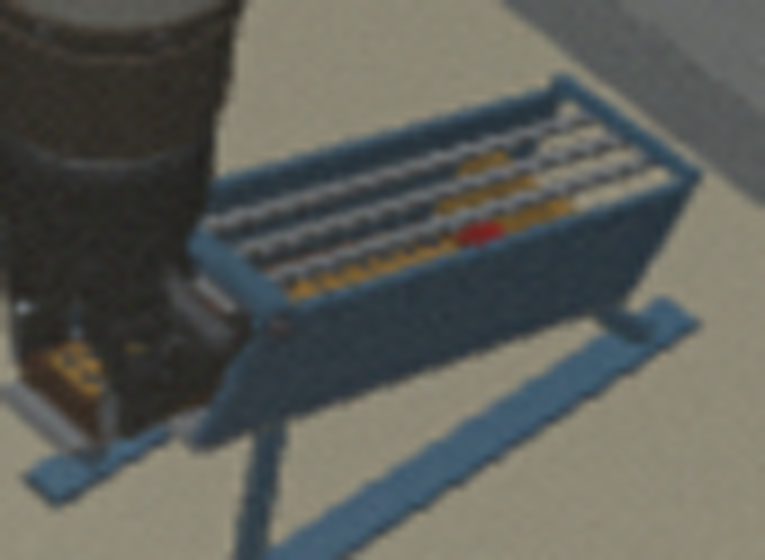

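Call:
apply_moves(
  plan=[1,0.0006,0,-0.0002,0,1,0.0012,0.0001,-0.0005,0],
)

```text
clock: 31.8
position: [541.1, -121.6, 145.6]
ee_rot: [-0.028, 1.0, -0.0, -0.0]
contact_force: [-2.1, -0.6, -0.3]
gripper_width: 39.7
```

Call:
apply_moves(
  plan=[1,0.0006,0,-0.0002,0,1,0.0012,0.0001,-0.0005,0],
)

```text
clock: 31.97
position: [542.3, -121.5, 145.0]
ee_rot: [-0.028, 1.0, -0.0, -0.0]
contact_force: [-2.1, -0.5, -0.7]
gripper_width: 39.9
```

```bash
python3 sd.py s31
```

```text
(no output)
```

View pics/s31.png

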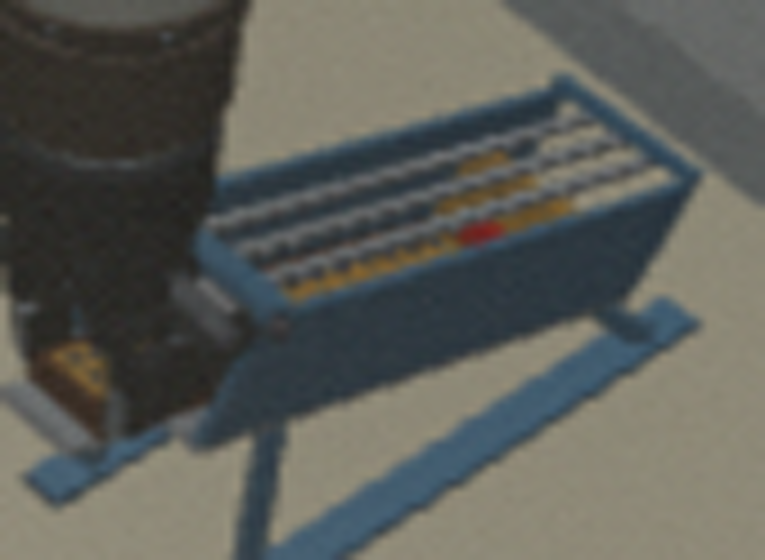

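Call:
apply_moves(
  plan=[1,0.0005,0,-0.0002,0,1,0.001,0.0001,-0.0004,0],
)

```text
clock: 32.18
position: [543.3, -121.4, 144.7]
ee_rot: [-0.028, 1.0, 0.0, -0.0]
contact_force: [-1.9, -0.7, -0.0]
gripper_width: 40.1
```

Call:
apply_moves(
  plan=[1,0.0005,0,-0.0002,0,1,0.001,0,-0.0004,0],
)

```text
clock: 32.35
position: [544.3, -121.3, 144.2]
ee_rot: [-0.028, 1.0, 0.0, -0.0]
contact_force: [-1.3, -0.2, -1.6]
gripper_width: 40.3
```

```bash
python3 sd.py s32
```

```text
(no output)
```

View pics/s32.png

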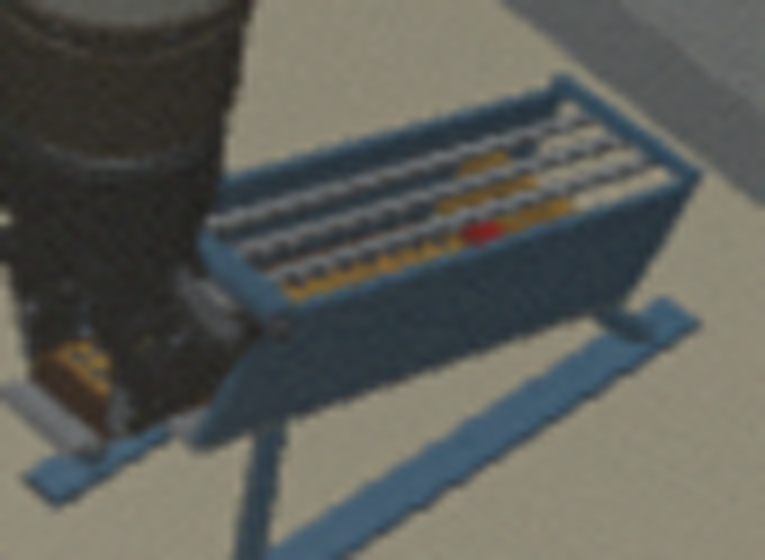

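Call:
apply_moves(
  plan=[1,0.0004,0,-0.0002,0,1,0.0008,0,-0.0003,0],
)

```text
clock: 32.57
position: [545.0, -121.3, 143.9]
ee_rot: [-0.028, 1.0, 0.0, -0.0]
contact_force: [-1.6, -0.1, -0.4]
gripper_width: 40.0
```

Call:
apply_moves(
  plan=[1,0.0004,0,-0.0002,0,1,0.0008,0,-0.0003,0],
)

```text
clock: 32.73
position: [545.9, -121.3, 143.6]
ee_rot: [-0.028, 1.0, 0.0, -0.0]
contact_force: [-2.4, -1.0, -0.5]
gripper_width: 39.6
```

```bash
python3 sd.py s33
```

```text
(no output)
```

View pics/s33.png

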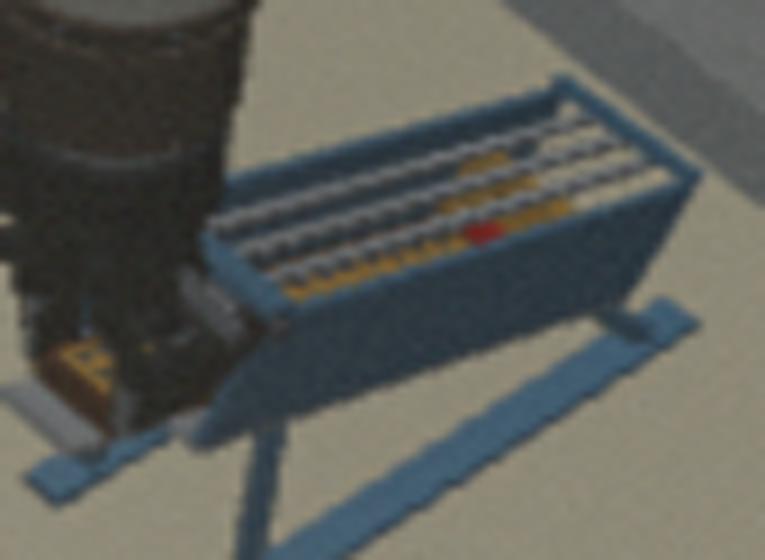

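Call:
apply_moves(
  plan=[1,0.0004,0,-0.0002,0,1,0.0008,0,-0.0003,0],
)

```text
clock: 32.95
position: [546.6, -121.4, 143.3]
ee_rot: [-0.028, 1.0, 0.0, -0.0]
contact_force: [-2.7, -1.5, -1.2]
gripper_width: 39.3
```

Call:
apply_moves(
  plan=[1,0.0004,0,-0.0002,0,1,0.0008,0,-0.0003,0],
)

```text
clock: 33.12
position: [547.5, -121.4, 143.0]
ee_rot: [-0.028, 1.0, 0.0, -0.0]
contact_force: [-2.1, -0.4, -1.3]
gripper_width: 39.7
```

```bash
python3 sd.py s34; python3 c.py w34
```

```text
[ 547.55602608 -121.36534578  143.02423118] [-1.98217796 -0.59529606 -0.30781241] [-2.81645041e-02  9.99603302e-01 -3.55795562e-06 -1.69996608e-05] 39.786376875449086
```

View pics/s34.png

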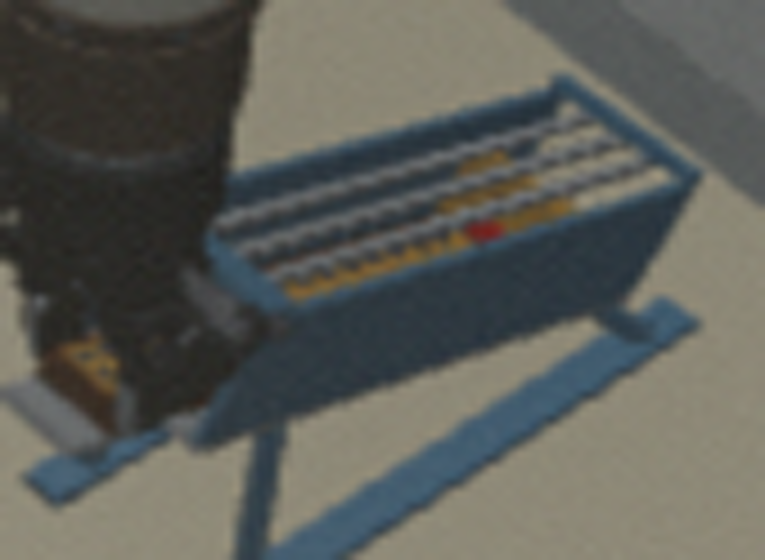

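View pics/w34.png

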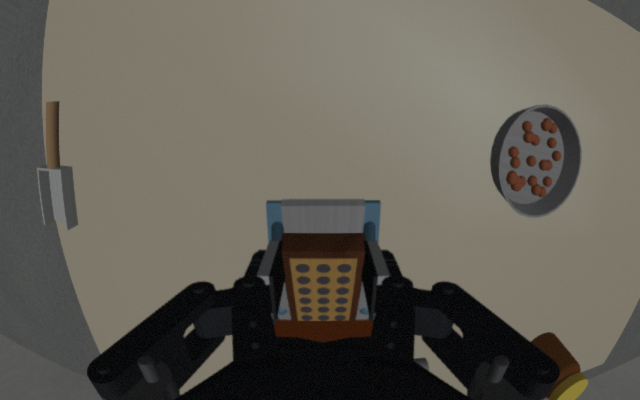

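```bash
python3 - <<'E'
from h import *
import pickle
st,g,W,T=pickle.load(open('w34.pkl','rb'))
for v in range(226,335,6):
    p=W[v,324];x,z=p[0]-559.5,p[2]-130
    print(v,p.round(1).tolist(),'s',round(x*.927-z*.375,1),'n',round(x*.375+z*.927,1))
s=arm.get_image('side');
W=cloud(s);a=cv2.cvtColor(s['color'],cv2.COLOR_RGB2HSV)
s0=pickle.load(open('side0.pkl','rb'));
for q in(s0,s):
    c=q['color'].astype(int);m=(c[...,0]>110)&(c[...,1]<60)&(c[...,2]<60);m[:200]=0;m[250:]=0;m[:,:355]=0;m[:,400:]=0
    v,u=np.nonzero(m);print(len(u),u.min(),u.max(),u.mean(),v.mean())
    print(c[222:227,368:382,0].tolist());print(c[222:227,368:382,1].tolist())
for p in [(0,0,0)]:
  for S in (175,183,191,203):
    for n in (18,30):
      x=S*.927+n*.375;z=130-S*.375+n*.927
      print(S,n,proj(s,[559.5+x+ (0)*0,-120.7+x*.057,z]).round(1))
E
```

```text
226 [530.8, -121.7, 142.0] s -31.1 n 0.4
232 [535.4, -121.4, 138.8] s -25.6 n -0.8
238 [536.2, -121.4, 144.4] s -27.0 n 4.7
244 [537.8, -121.3, 147.9] s -26.8 n 8.5
250 [538.8, -121.2, 152.6] s -27.7 n 13.2
256 [542.4, -121.0, 151.9] s -24.1 n 13.9
262 [546.5, -120.8, 150.4] s -19.7 n 14.0
268 [550.7, -120.5, 149.1] s -15.3 n 14.4
274 [555.3, -120.3, 147.5] s -10.5 n 14.6
280 [560.4, -120.0, 145.1] s -4.8 n 14.4
286 [566.2, -119.6, 142.1] s 1.7 n 13.8
292 [571.4, -119.3, 140.4] s 7.2 n 14.2
298 [577.6, -119.0, 137.7] s 13.9 n 13.9
304 [584.1, -118.6, 134.9] s 20.9 n 13.8
310 [590.7, -118.2, 132.3] s 28.0 n 13.8
316 [596.7, -117.9, 130.8] s 34.2 n 14.7
322 [603.1, -117.5, 129.1] s 40.8 n 15.6
328 [599.2, -117.7, 139.6] s 33.1 n 23.8
334 [597.7, -117.8, 146.7] s 29.2 n 29.8
3 373 375 374.0 223.0
[[107, 101, 101, 87, 75, 92, 94, 100, 100, 103, 102, 100, 91, 86], [91, 73, 85, 87, 101, 113, 121, 120, 104, 100, 86, 70, 63, 58], [83, 83, 101, 108, 104, 108, 107, 97, 78, 68, 58, 55, 43, 45], [102, 101, 107, 102, 90, 84, 73, 66, 56, 47, 46, 45, 47, 47], [104, 88, 82, 73, 65, 58, 52, 48, 45, 4
[... 406 characters left out ...]
 72, 85, 72, 94, 104, 114, 117, 104, 101, 86, 69, 63, 56], [67, 65, 112, 91, 93, 107, 107, 92, 75, 68, 59, 53, 44, 46], [101, 93, 124, 117, 84, 69, 67, 64, 55, 46, 46, 44, 43, 44], [114, 98, 94, 76, 61, 53, 49, 47, 47, 42, 48, 41, 45, 48]]
[[107, 98, 102, 91, 74, 75, 65, 75, 81, 82, 82, 79, 80, 82], [89, 75, 85, 58, 39, 38, 39, 53, 79, 83, 84, 84, 81, 72], [68, 60, 90, 67, 44, 40, 40, 58, 78, 83, 76, 70, 60, 59], [84, 79, 98, 93, 76, 59, 75, 80, 73, 61, 57, 54, 55, 57], [93, 91, 91, 87, 82, 69, 65, 59, 60, 55, 57, 52, 57, 57]]
175 18 [369.  226.6]
175 30 [370.3 224. ]
183 18 [370.4 226.1]
183 30 [371.7 223.5]
191 18 [371.8 225.6]
191 30 [373.1 223. ]
203 18 [373.9 224.8]
203 30 [375.2 222.2]
```

Call:
apply_moves(
  plan=[1,0.0004,0,-0.0002,0,1,0.0008,0,-0.0003,0],
)

```text
clock: 33.43
position: [548.2, -121.3, 142.8]
ee_rot: [-0.028, 1.0, 0.0, -0.0]
contact_force: [-1.5, -0.1, -0.0]
gripper_width: 40.0
```

Call:
apply_moves(
  plan=[1,0.0004,0,-0.0002,0,1,0.0008,0,-0.0003,0],
)

```text
clock: 33.6
position: [549.0, -121.4, 142.4]
ee_rot: [-0.028, 1.0, 0.0, -0.0]
contact_force: [-3.9, 0.1, -0.7]
gripper_width: 40.2
```

Force is rising slightly (-3.9), so I'll use half-mm steps with a settle row.

Call:
apply_moves(
  plan=[1,0,0,0,0],
)

```text
clock: 33.68
position: [549.1, -121.3, 142.4]
ee_rot: [-0.028, 1.0, 0.0, -0.0]
contact_force: [-2.1, 0.6, -1.0]
gripper_width: 39.8
```

Call:
apply_moves(
  plan=[1,0.0004,0,-0.0002,0,1,0.0004,0,-0.0002,0],
)

```text
clock: 33.85
position: [549.5, -121.3, 142.2]
ee_rot: [-0.028, 1.0, -0.0, -0.0]
contact_force: [-1.4, 0.2, -0.6]
gripper_width: 39.4
```

Call:
apply_moves(
  plan=[1,0.0004,0,-0.0002,0,1,0.0008,0,-0.0003,0],
)

```text
clock: 34.02
position: [550.2, -121.4, 141.9]
ee_rot: [-0.028, 1.0, 0.0, -0.0]
contact_force: [-1.9, 0.5, -0.9]
gripper_width: 39.6
```

Call:
apply_moves(
  plan=[1,0.0004,0,-0.0002,0,1,0.0008,0,-0.0003,0],
)

```text
clock: 34.18
position: [551.1, -121.4, 141.6]
ee_rot: [-0.028, 1.0, -0.0, -0.0]
contact_force: [-2.5, -0.8, -0.6]
gripper_width: 40.2
```

```bash
python3 sd.py s35; python3 c.py w35; python3 - <<'E'
from h import *
g=arm.get_image('scene');save('sc35',cv2.resize(g['color'][125:230,200:340],None,fx=5,fy=5,interpolation=2))
E
```

```text
[ 551.15657579 -121.34546463  141.61118221] [-2.55397142  0.17944948 -1.06402489] [-2.81742135e-02  9.99603028e-01  1.42111600e-05 -2.14443169e-05] 39.702167513750226
```

View pics/s35.png

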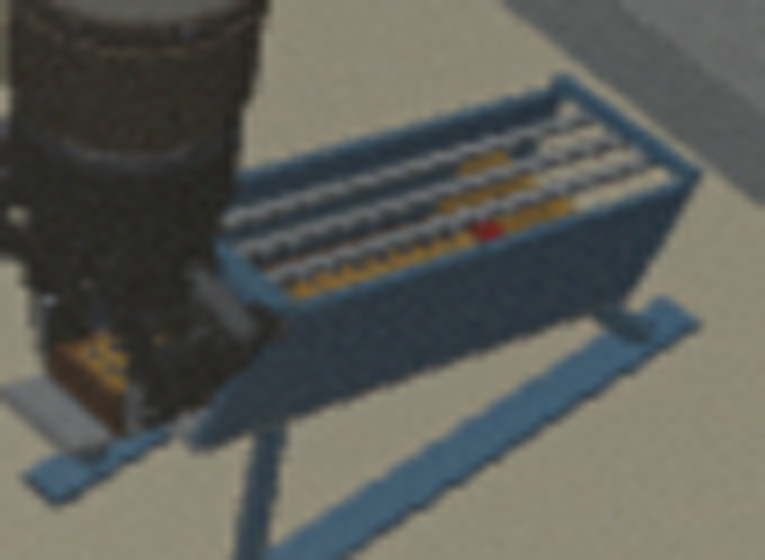

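View pics/sc35.png

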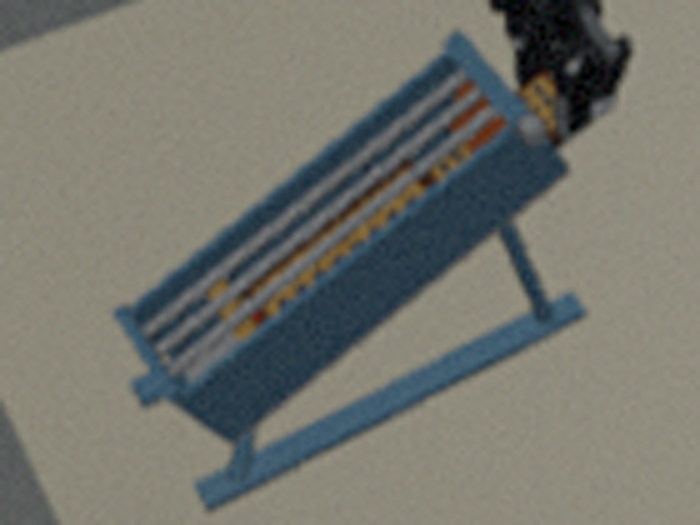

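Call:
apply_moves(
  plan=[-0.2,0,0,0,0,-0.2,0,0,0,0,-0.2,-0.003,0,0.002,0,-0.2,-0.006,-0.0003,0.0035,0,1,-0.006,-0.0003,0.0035,0,1,-0.006,-0.0003,0.0035,0,1,-0.006,-0.0003,0.0035,0,1,-0.006,-0.0003,0.0035,0],
)

```text
clock: 35.0
position: [545.3, -121.8, 146.5]
ee_rot: [-0.028, 1.0, -0.0, 0.001]
contact_force: [-1.7, 1.2, 6.9]
gripper_width: 37.7
```

Call:
apply_moves(
  plan=[1,0,0,0,0,1,0,0,0.001,0],
)

```text
clock: 35.17
position: [545.3, -121.7, 146.7]
ee_rot: [-0.028, 1.0, -0.0, 0.001]
contact_force: [0.3, 0.3, -1.9]
gripper_width: 37.6
```

```bash
python3 c.py w36; python3 - <<'E'
from h import *
import pickle
st,g,W,T=pickle.load(open('w36.pkl','rb'))
for v in range(226,325,8):
    p=W[v,324];x,z=p[0]-559.5,p[2]-130
    print(v,p.round(1).tolist(),'s',round(x*.927-z*.375,1),'n',round(x*.375+z*.927,1))
E
```

```text
[ 545.29126674 -121.6741862   146.67048447] [ 0.30834507  0.34417371 -1.91000175] [-2.82303336e-02  9.99601261e-01 -2.53975794e-05  6.05556059e-04] 37.649704931014526
226 [530.3, -121.8, 141.2] s -31.2 n -0.5
234 [536.5, -121.5, 137.4] s -24.1 n -1.7
242 [539.3, -121.3, 141.4] s -23.0 n 3.0
250 [541.4, -121.2, 146.6] s -23.0 n 8.6
258 [543.4, -121.1, 151.4] s -22.9 n 13.8
266 [549.9, -120.8, 148.2] s -15.7 n 13.3
274 [555.7, -120.4, 146.7] s -9.8 n 14.1
282 [563.3, -120.0, 142.9] s -1.4 n 13.3
290 [570.1, -119.6, 140.8] s 5.7 n 14.0
298 [578.2, -119.1, 137.4] s 14.6 n 13.9
306 [587.0, -118.6, 133.8] s 24.0 n 13.8
314 [596.2, -118.0, 130.3] s 34.0 n 14.0
322 [601.2, -117.8, 132.5] s 37.7 n 18.0
```

View pics/w36.png

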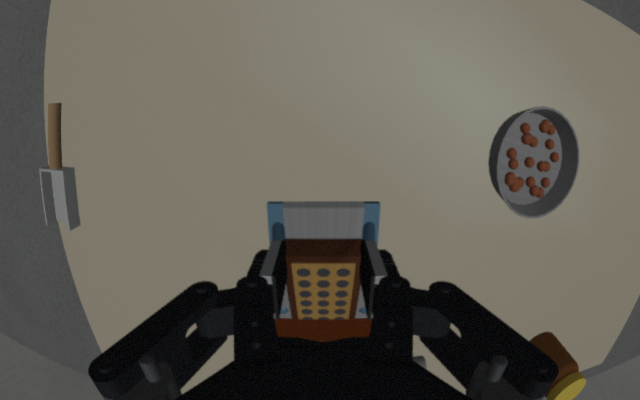

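Call:
apply_moves(
  plan=[1,0.0005,0,-0.0003,0,1,0.001,0,-0.0006,0],
)

```text
clock: 35.38
position: [545.8, -121.8, 146.4]
ee_rot: [-0.028, 1.0, -0.0, -0.0]
contact_force: [-3.4, 0.5, 6.8]
gripper_width: 37.7
```

Call:
apply_moves(
  plan=[1,0.0004,0,-0.0002,0,1,0.0008,0,-0.0003,0],
)

```text
clock: 35.55
position: [546.1, -121.8, 146.2]
ee_rot: [-0.028, 1.0, -0.0, -0.001]
contact_force: [-4.8, 0.9, 8.8]
gripper_width: 37.9
```

Call:
apply_moves(
  plan=[1,0.0004,0,-0.0002,0,1,0.0008,0,-0.0003,0],
)

```text
clock: 35.72
position: [546.3, -121.8, 146.1]
ee_rot: [-0.028, 1.0, -0.0, -0.002]
contact_force: [-6.9, 1.6, 10.1]
gripper_width: 38.0
```

Call:
apply_moves(
  plan=[1,0,0,0.0005,0,1,0,0,0.001,0,1,0,0,0.001,0],
)

```text
clock: 35.97
position: [546.3, -121.8, 146.2]
ee_rot: [-0.028, 1.0, -0.0, -0.002]
contact_force: [-4.6, 0.5, 7.1]
gripper_width: 37.9
```

```bash
python3 sd.py s37; python3 c.py w37; python3 - <<'E'
from h import *
g=arm.get_image('scene');save('sc37',cv2.resize(g['color'][125:230,200:340],None,fx=5,fy=5,interpolation=2))
E
```

```text
[ 546.24154706 -121.8178138   146.196012  ] [-4.50054838  0.8035244   6.70279424] [-2.80727502e-02  9.99604583e-01 -5.72438155e-05 -1.61116688e-03] 37.43938229405562
```

View pics/s37.png

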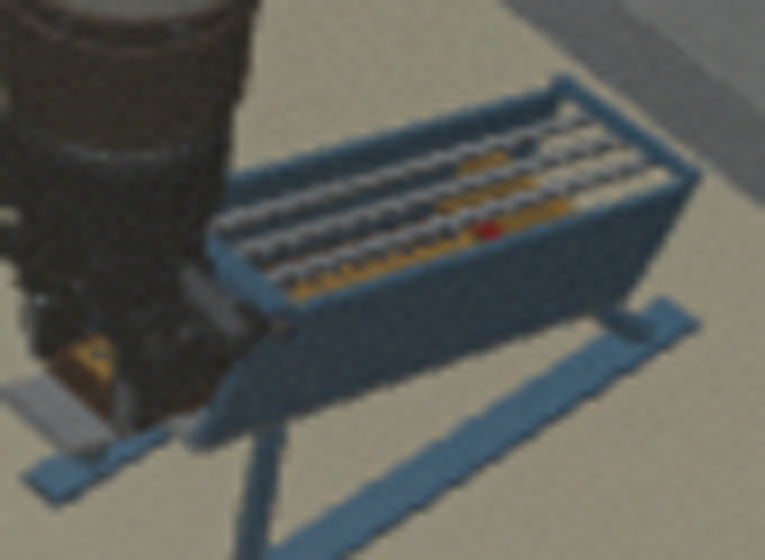

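View pics/sc37.png

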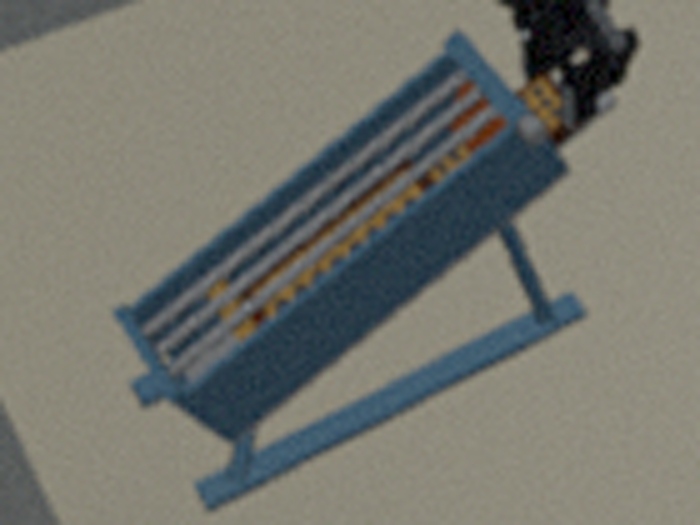

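Call:
apply_moves(
  plan=[1,0,0,0.0005,0,1,0,0,0.001,0,1,0,0,0.001,0],
)

```text
clock: 36.37
position: [546.2, -121.8, 146.3]
ee_rot: [-0.028, 1.0, 0.0, -0.002]
contact_force: [-5.3, -0.4, 2.2]
gripper_width: 37.8
```

Call:
apply_moves(
  plan=[1,0.0003,0,-0.0001,0,1,0.0006,0,-0.0002,0,1,0.0006,0,-0.0002,0],
)

```text
clock: 36.62
position: [546.4, -121.8, 146.2]
ee_rot: [-0.028, 1.0, 0.0, -0.002]
contact_force: [-6.9, -0.1, 5.0]
gripper_width: 37.5
```

Call:
apply_moves(
  plan=[1,0.0003,0,-0.0001,0,1,0.0006,0,-0.0002,0,1,0.0006,0,-0.0002,0],
)

```text
clock: 36.87
position: [546.4, -121.8, 146.1]
ee_rot: [-0.028, 1.0, 0.0, -0.003]
contact_force: [-8.2, 1.3, 5.1]
gripper_width: 37.8
```

```bash
python3 - <<'E'
from h import *
import pickle
s0=pickle.load(open('scene0.pkl','rb'))['color'];g=arm.get_image('scene')['color']
d0=pickle.load(open('side0.pkl','rb'))['color'];d=arm.get_image('side')['color']
f=lambda a,r:cv2.resize(a[r[0]:r[1],r[2]:r[3]],(390,280),interpolation=cv2.INTER_CUBIC)
a=(178,200,238,268);b=(214,236,360,390)
o=np.vstack([np.hstack([f(s0,a),f(g,a)]),np.hstack([f(d0,b),f(d,b)])])
save('z38',np.clip(o.astype(float)*1.5,0,255).astype(np.uint8))
E
```

```text
(no output)
```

View pics/z38.png

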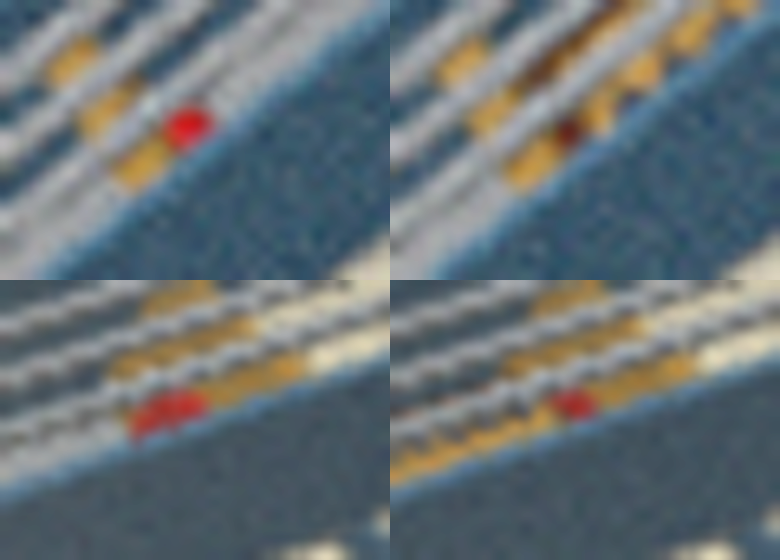

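Call:
apply_moves(
  plan=[1,0.0003,0,-0.0001,0,1,0.0006,0,-0.0002,0,1,0.0006,0,-0.0002,0],
)

```text
clock: 37.22
position: [546.5, -121.8, 146.1]
ee_rot: [-0.028, 1.0, 0.0, -0.004]
contact_force: [-9.2, 1.8, 7.2]
gripper_width: 37.5
```

Call:
apply_moves(
  plan=[1,-0.004,0,0.002,0,1,-0.01,-0.0005,0.0045,0,1,-0.018,-0.001,0.0075,0,1,-0.027,-0.0015,0.0115,0,1,-0.036,-0.002,0.015,0,1,-0.045,-0.0025,0.0185,0,1,-0.045,-0.0025,0.0185,0],
)

```text
clock: 37.8
position: [504.1, -124.0, 165.5]
ee_rot: [-0.028, 1.0, 0.0, 0.001]
contact_force: [-3.0, 0.6, -0.3]
gripper_width: 37.6
```

```bash
python3 c.py w39; python3 sd.py s39
```

```text
[ 504.12722285 -123.96910674  165.4654338 ] [-3.01752427  0.6262532  -0.31056712] [-2.82697892e-02  9.99600012e-01  1.96611638e-04  7.72882755e-04] 37.613996981335056
```

View pics/w39.png

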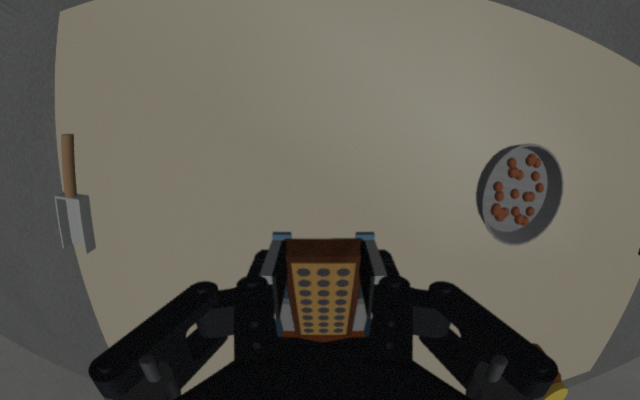

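View pics/s39.png

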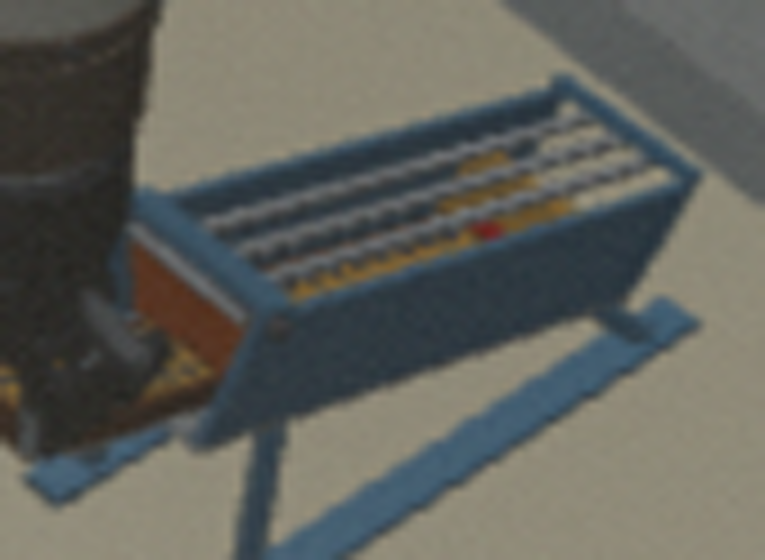

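Call:
apply_moves(
  plan=[1,-0.009,-0.0005,0.004,0,1,-0.018,-0.001,0.0075,0,1,-0.027,-0.0015,0.0115,0,1,-0.036,-0.002,0.015,0,1,-0.05,-0.003,0.021,0,1,-0.07,-0.003,0.035,0,1,-0.09,-0.003,0.055,0,1,-0.1,-0.003,0.08,0],
)

```text
clock: 38.57
position: [400.4, -127.2, 244.4]
ee_rot: [-0.028, 1.0, 0.0, -0.002]
contact_force: [0.2, -0.6, -2.1]
gripper_width: 37.7
```

```bash
python3 c.py w40; python3 - <<'E'
from h import *
g=arm.get_image('scene');save('sc40',cv2.resize(g['color'][125:230,200:340],None,fx=5,fy=5,interpolation=2))
g=arm.get_image('side');save('s40',cv2.resize(g['color'][180:280,270:400],None,fx=6,fy=6,interpolation=2))
E
```

```text
[ 400.42598263 -127.16870635  244.38142307] [ 0.22884942 -0.62245895 -2.09149103] [-2.78343720e-02  9.99609878e-01  4.25940052e-04 -2.27099443e-03] 37.670011091134526
```

View pics/s40.png

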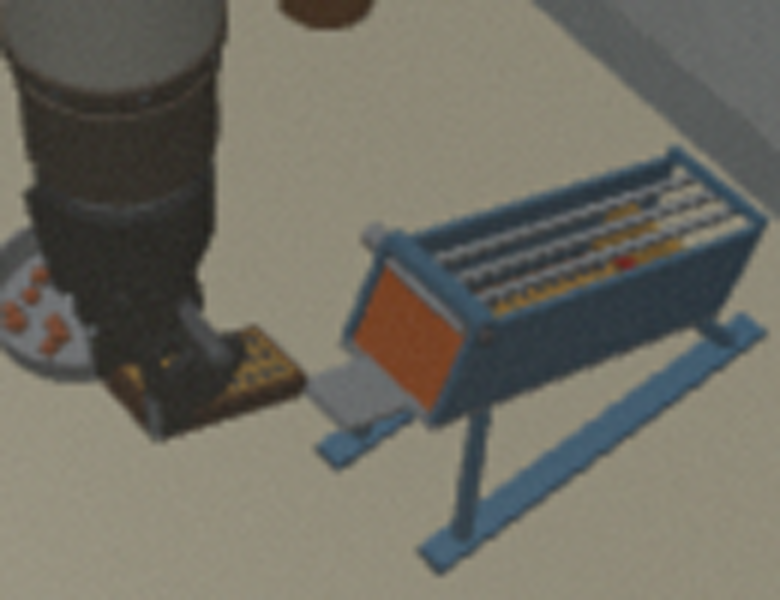

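View pics/sc40.png

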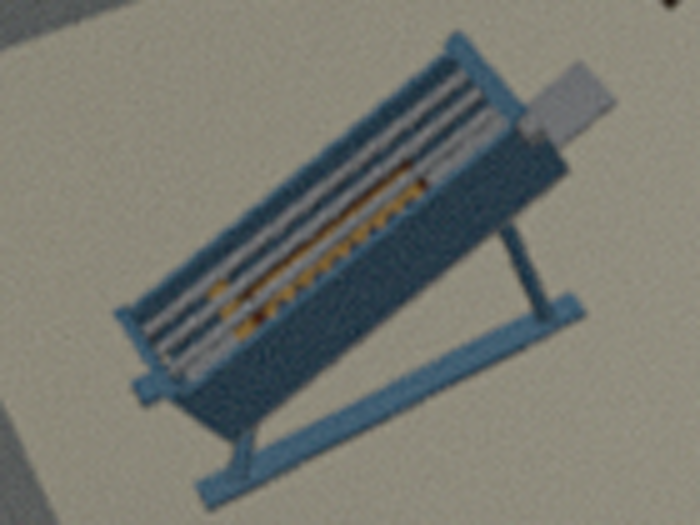

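View pics/w40.png

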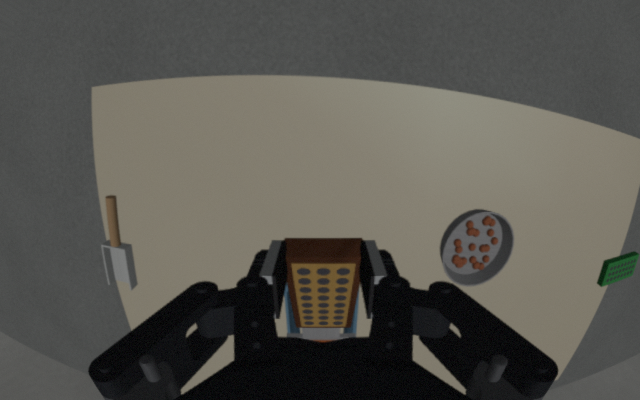

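Call:
apply_moves(
  plan=[1,0.018,0.028,0,7.1,1,0.038,0.059,0,14.2,1,0.058,0.09,0,21.3,1,0.078,0.121,0,28.4,1,0.098,0.152,0,35.5,1,0.118,0.183,0,42.6,1,0.138,0.214,0,49.7,1,0.158,0.245,0,56.8],
)

```text
clock: 39.38
position: [562.7, 119.4, 243.4]
ee_rot: [-0.503, 0.864, 0.0, -0.001]
contact_force: [0.7, -0.3, -0.9]
gripper_width: 38.1
```

Call:
apply_moves(
  plan=[1,0.02,0.031,0,7.1,1,0.04,0.062,0,14.2,1,0.06,0.093,0,21.3,1,0.08,0.124,0,28.4,1,0.1,0.155,0,35.5,1,0.12,0.186,-0.01,42.6,1,0.14,0.217,-0.02,49.7,1,0.16,0.248,-0.03,56.8],
)

```text
clock: 40.05
position: [722.8, 367.2, 212.4]
ee_rot: [0.853, -0.521, -0.001, 0.001]
contact_force: [1.2, -0.0, -1.3]
gripper_width: 37.5
```

```bash
python3 c.py w41;  python3 - <<'E'
from h import *
import pickle
st,g,W,T=pickle.load(open('w41.pkl','rb'))
Q=(W-T[:3,3])@T[:3,:3]
for v in range(230,345,10): print(v,Q[v,324].round(1).tolist())
E
```

```text
[722.84026558 367.23999733 212.43324023] [ 1.17992967 -0.01998015 -1.34056481] [ 8.53474829e-01 -5.21132753e-01 -6.28878123e-04  9.87084288e-04] 37.52068371621393
230 [-77.0, 1.5, 211.7]
240 [6.3, 0.7, 5.8]
250 [2.9, 0.7, 0.9]
260 [-0.1, 0.6, -4.4]
270 [-8.3, 0.7, -0.5]
280 [-17.4, 0.7, 4.0]
290 [-27.2, 0.7, 8.4]
300 [-39.1, 0.7, 14.8]
310 [-52.7, 0.8, 21.9]
320 [-66.6, 0.8, 28.0]
330 [-242.2, 1.7, 213.2]
340 [-264.0, 1.7, 213.8]
```

View pics/w41.png

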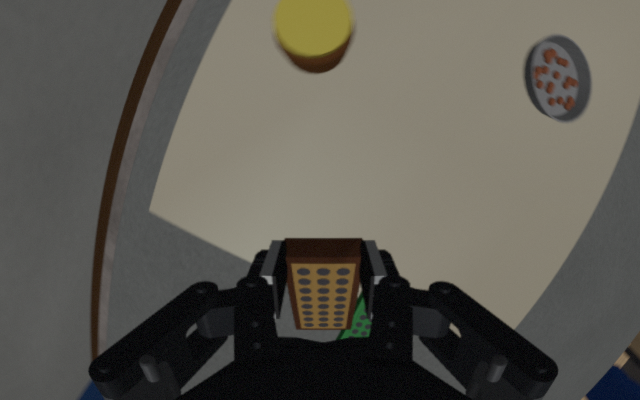

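Call:
apply_moves(
  plan=[1,-0.015,0.01,-0.035,0,1,-0.02,0.02,-0.07,0,1,-0.02,0.03,-0.105,0,1,-0.02,0.03,-0.135,0,1,-0.02,0.03,-0.152,0,1,-0.02,0.03,-0.16,0,1,-0.02,0.03,-0.166,0,1,-0.02,0.03,-0.172,0],
)

```text
clock: 40.77
position: [703.1, 395.8, 43.1]
ee_rot: [0.852, -0.524, 0.0, -0.0]
contact_force: [-0.1, -0.3, 1.0]
gripper_width: 37.8
```

Call:
apply_moves(
  plan=[1,0,0,-0.005,0,1,0,0,-0.01,0,1,0,0,-0.015,0,1,0,0,-0.02,0,1,0,0,-0.024,0,1,0,0,-0.027,0],
)

```text
clock: 41.27
position: [703.2, 395.8, 16.5]
ee_rot: [0.852, -0.524, 0.0, -0.001]
contact_force: [0.5, -2.0, 2.5]
gripper_width: 37.9
```

Now releasing it, then lifting clear.

Call:
apply_moves(
  plan=[1,0,0,-0.003,0,-1,0,0,-0.003,0,-1,0,0,-0.003,0,-1,0,0,-0.003,0,-1,0,0,0.01,0,-1,0,0,0.04,0,-1,0,0,0.08,0,-1,0,0,0.12,0],
)

```text
clock: 41.93
position: [701.8, 395.7, 136.9]
ee_rot: [0.852, -0.524, -0.0, 0.001]
contact_force: [0.6, 0.3, 0.3]
gripper_width: 85.2
```

Call:
apply_moves(
  plan=[-1,-0.03,0.01,0.03,0,-1,-0.06,0.02,0.06,0,-1,-0.09,0.03,0.09,0,-1,-0.12,0.04,0.1,0,-1,-0.12,0.04,0.1,0,-1,-0.12,0.04,0.1,0],
)

```text
clock: 42.43
position: [581.1, 437.4, 239.7]
ee_rot: [0.853, -0.522, 0.0, -0.003]
contact_force: [0.6, 0.5, -0.0]
gripper_width: 85.7
```

```bash
python3 - <<'E'
from h import *
import pickle
g=arm.get_image('scene');save('sc42',g['color']);d=arm.get_image('side')
W=cloud(g);z=W[...,2]
roi=(W[...,0]>150)&(W[...,0]<1000)&(abs(W[...,1])<700)&(z>6)&(z<130)
nl,lab,st,c=cv2.connectedComponentsWithStats(roi.astype(np.uint8))
for i in range(1,nl):
    if st[i,4]>150:
        P=W[lab==i];r=cv2.minAreaRect(P[:,:2].astype(np.float32));print(c[i].round(),st[i,4],np.round(r[0]),np.round(r[1]),round(r[2],1))
f=lambda a,r:cv2.resize(a[r[0]:r[1],r[2]:r[3]],(390,280),interpolation=cv2.INTER_CUBIC)
s0=pickle.load(open('scene0.pkl','rb'))['color'];d0=pickle.load(open('side0.pkl','rb'))['color']
a=(135,215,220,325);b=(195,275,310,410)
o=np.vstack([np.hstack([f(s0,a),f(g['color'],a)]),np.hstack([f(d0,b),f(d['color'],b)])])
save('z42',np.clip(o.astype(float)*1.4,0,255).astype(np.uint8))
print(arm.read_state()['clock'],arm.read_state()['contact_force'])
E
```

```text
[268. 113.] 313 [ 533. -448.] [ 59. 155.] 84.5
[263. 188.] 2498 [ 698. -152.] [271. 198.] 3.4
[361. 215.] 705 [500. 104.] [117. 118.] 81.6
[296. 296.] 958 [795. 244.] [67. 68.] 22.6
[436. 357.] 1394 [566. 528.] [ 60. 130.] 6.5
[375. 348.] 734 [680. 439.] [43. 97.] 26.9
42.5333 [0.08275247 0.75739304 0.3328868 ]
```

View pics/z42.png

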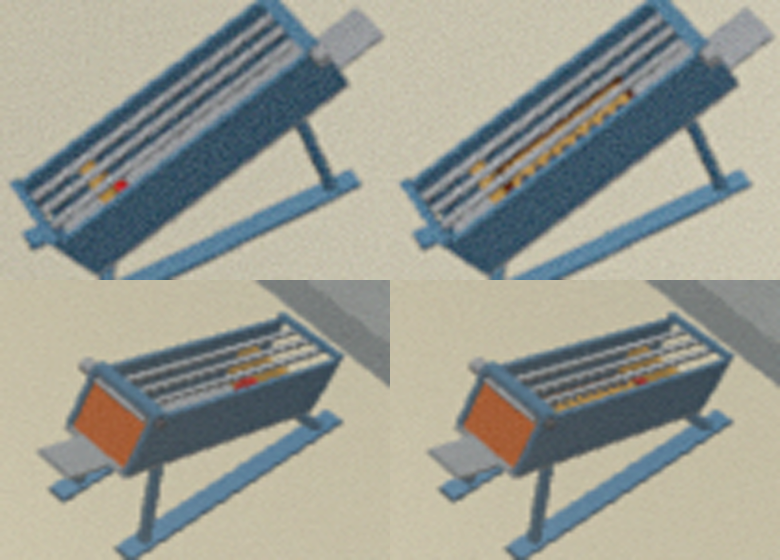

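View pics/sc42.png

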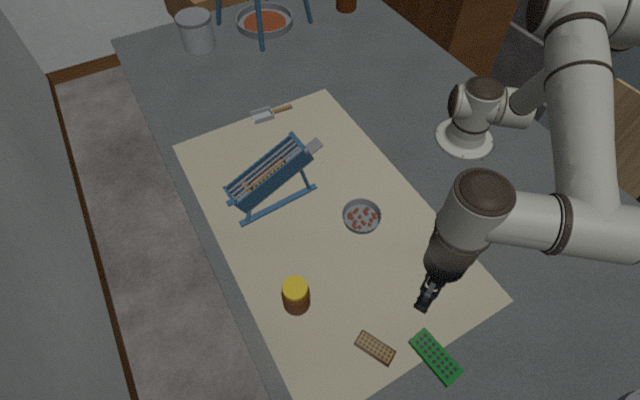

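```bash
python3 - <<'E'
from h import *
g=arm.get_image('scene')['color'];d=arm.get_image('side')['color']
f=lambda a,r:cv2.resize(a[r[0]:r[1],r[2]:r[3]],(390,280),interpolation=cv2.INTER_CUBIC)
a=(178,200,238,268);b=(214,236,360,390)
o=np.hstack([f(g,a),f(d,b)])
save('z43',np.clip(o.astype(float)*1.5,0,255).astype(np.uint8))
E
```

```text
(no output)
```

View pics/z43.png

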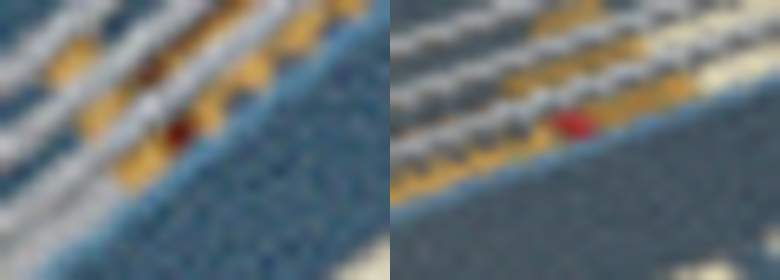

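```bash
python3 -c "
from h import *
print(arm.job_done())"
```

```text
the job is handed in; nothing more can be done
None
```

The mould is loaded lengthwise and right way up, pushed against the brass stop, with the flap shut behind it. I handed the job in at about 42.6 s of the 70 s allowed.

- **Loading:** The first level insertion failed because the flap pushed the mould back out. I regripped it, tilted it to the slope against the end of the tongue, laid it in through the flap and pushed it in with closed fingers.
- **Last stretch:** A gripper that only points down cannot reach past the lintel. I held the small spare block as a push-stick, pushed the mould the rest of the way in small steps and drew the block back out. It now lies on the table about 40 mm from where it started. The task did not mention this block, so moving it was my decision.
- **Finding the stop:** The push ran at about 2 N, then stalled at roughly 11 N along the chute. That is below the 18 N at which the stop gives.

**Last checks:**
- **Stop and mould:** The scene camera shows the mould's end rim against the brass stop, and the stop in the same place as at the start. The mould looked the same after I took the push-stick out.
- **Flap and gripper:** The flap looks shut in the side view, and the gripper is clear of everything.
- **Bystanders:** The pan, jar and scoop measure within about 1 mm of their starting positions.

**Uncertain:**
- **Feeler:** I could not read it directly. The side view still shows some red above the mould, which I took to be the pad's upper face.
- **Depth:** My estimate put the mould's rear end about 74 mm inside the mouth, at the very end of the 53–73 mm range. I put the difference down to calibration error, and relied on the force stall and the scene view.

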